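# Press the seal cap home on a retained-sample bottle with the crank press

### The job

Seal the retained sample: lay the square bottle whose blue cap still stands proud in the cradle of the crank press, with its cap towards the ram. Then take the crank by its spinning grip and, without letting go or hurrying (at most about one turn a second), turn it clockwise in a steady circle until you feel the cap come hard up against the neck, fully home; stop right there, since forcing it further would crush the neck. Finally turn the crank back until the ram stands more than a centimetre clear of the cap, let go, and leave the sealed bottle lying in the cradle and the other things on the worktop where they are.

Things in the scene. Friction and masses are not known exactly. Their poses are not given: they have to be found in the camera images.
- bottle: The bottle to seal, lying on the worktop at first: white, square body 36 x 66 x 36 mm (x, y, z), 0.25 kg. Origin at the centre of the square body, 18 mm above what it lies on. Its y axis runs from the cap (-y) to the flat base (y = +33 mm); a 28 mm neck ends at y = -39 mm, then comes the blue cap. Grasp across the 36 mm width.
- cap_face (a point): Centre of the outer face of the blue push-in cap (31 mm wide, 10 mm thick), on the bottle's y axis: at bottle y = -61 to -58 mm at the start, at y = -49 mm when fully home, flat on the neck. The cap slides along the bottle's axis; pushing it in takes a steady 35 N, with a hard stop at home.
- press: The crank press, fixed: grey bed 76 x 290 mm with a white gear head at its -y end and the cradle at its +y end. Origin under the middle of the bed, on the worktop. Its y axis is the pushing direction of the ram, z up. Beyond the cradle stands an aluminium end stop whose setting is not reported: its face is 37 to 43 mm from the cradle point; the ram slides the bottle against it by itself.
- cradle (a point): Where the bottle's centre goes, 52 mm above the worktop (8 mm nearer the ram to 3 mm farther is free); axes as the press: bottle y along this y, cap at -y. A rail 24 mm wide, top 34 mm above the worktop, carries it between two guide pairs (40 mm gap, tops flared, 59 mm high) at y = -42 to -25 and +18 to +35 mm from here; between the pairs fingers may reach down to 16 mm above the worktop.
- ram: The press's ram: a horizontal bar with a round black push plate 34 mm wide. Origin at the centre of the plate's face, 52 mm above the worktop, on the cradle's axis; its y axis is the pushing direction. It advances 36 mm per clockwise turn of the crank. At the start its face is 102 to 112 mm from the cradle point, on the -y side.
- crank_axis (a point): Point on the upright axis of the crank, at the height of the middle of its grip (137 mm above the worktop), above the white gear head.
- grip: Black free-spinning grip of the crank: upright sleeve 22 mm in diameter, 46 mm tall, origin at its centre, 137 mm above the worktop, on a pin 50 mm from the crank axis; it moves in a level circle. The arm below it tops out at 112 mm; nothing is above. Force along the circle: 1 N while the ram runs free, 5 N while the cap goes in, then a steep rise when home: 8 to 11 N there seats it, over 13 N overloads it.
- crank (a joint): Angle of the crank in rad: grows clockwise as seen from above, which advances the ram; 1 to 2.5 at the start. It turns freely from -0.2 to 15.3.
- sealed_bottle: An identical bottle that is already sealed, standing upright near the left front, 82 mm tall; origin 33 mm above its foot. Leave it alone.
- timer: White countdown timer lying on the worktop, 62 x 62 x 17 mm, origin under its centre. Leave it alone.
Mind the look-alikes: they are no part of the job. What is shaped like the bottle but brown is not meant.

How it is judged:
On the way, in this order (a step that is already met when the one before it is completed fails the run):
1. the bottle lies in the cradle, cap towards the ram and still proud, and has been let go (x of bottle in the frame of cradle between -0.004 and 0.004 m and y of bottle in the frame of cradle between -0.022 and 0.018 m and z of bottle in the frame of cradle between -0.004 and 0.004 m and angle between the y axis of bottle and the y axis of cradle, either way round below 0.1 rad and y of cap_face in the frame of cradle below -0.02 m and not (y of cap_face in the frame of bottle above -0.05 m) and contact force between the fingers and anything else below 0.1 N), for 0.2 s.
2. the ram has pressed the cap fully home, hard against the neck (over 50 N), the fingers still on the crank's grip (y of cap_face in the frame of bottle above -0.05 m and x of bottle in the frame of cradle between -0.004 and 0.004 m and y of bottle in the frame of cradle between -0.022 and 0.018 m and z of bottle in the frame of cradle between -0.004 and 0.004 m and angle between the y axis of bottle and the y axis of cradle, either way round below 0.1 rad and y of cap_face in the frame of cradle below -0.02 m and contact force between ram and anything else above 50 N and contact force between the fingers and grip above 0.2 N), for 0.05 s.
At the end, for the whole second after the job is handed in: The cap is home to within 1 mm (its face at most 50 mm from the bottle's centre), the bottle lies still and square in the cradle (4 mm sideways and in height, 0.1 rad), the ram stands more than 10 mm clear of the cap, and the crank is at rest (y of cap_face in the frame of bottle above -0.05 m and x of bottle in the frame of cradle between -0.004 and 0.004 m and y of bottle in the frame of cradle between -0.022 and 0.018 m and z of bottle in the frame of cradle between -0.004 and 0.004 m and angle between the y axis of bottle and the y axis of cradle, either way round below 0.1 rad and y of cap_face in the frame of cradle below -0.02 m and y of cap_face in the frame of ram above 0.01 m and linear speed of bottle below 0.02 m/s and velocity of joint crank between -0.1 and 0.1 rad/s); the robot touches nothing.
It fails at once if the ram presses with more than 120 N (the neck is crushed) (contact force between ram and anything else above 120 N).
It fails at once if the crank is spun faster than 8 rad/s (velocity of joint crank above 8 rad/s or velocity of joint crank below -8 rad/s).
It fails at once if the grip is let go part way, after half a turn and before the cap is home (value of joint crank above 4.5 rad and not (y of cap_face in the frame of bottle above -0.05 m) and contact force between the fingers and grip below 0.02 N).
It fails at once if the sealed bottle or the timer is moved by more than 30 mm (distance of any of sealed_bottle, timer from where it was at the start of the episode above 0.03 m).
It also fails if it takes over 72 s, if anything falls off the work surface, if the arm or the gripper's body presses on something with over 40 N, if the wrist force passes 120 N, or if a joint passes its speed limit or range.

### The arm

A 6-joint arm with a two-finger parallel gripper is mounted at the origin on a cart in front of the work surface, level with it; the furniture and walls round the work are solid. World frame = base frame: x ahead of the robot, y to its left, z up, the work surface at z = 0. Lengths are in m, angles in rad, forces in N, time in s.
With the tool pointing down it reaches from about 0.375 to 0.9 m from the base axis. Payload 3.1 kg.
Tool frame: the origin (TCP) lies on the centre line of the jaws, within the pads' length; the fingertips stand 19 mm ahead of it and the grasp point (between the pads) is the TCP; z points along the fingers, y is the direction in which the jaws open and shut (so a half turn about z gives the same grasp; the last joint's range is limited). The gripper opens to 85 mm and grips with 20 to 120 N. Pads are 22 mm wide; open, the fingers measure 114 mm over their backs; the gripper's body (76 mm by 85 mm) begins 54 mm behind the grasp point. The pads swing forward as they close: fully open they stand 13 mm farther back than shut.
Start: joints at [0.975, 0.527, 1.433, -0, 1.181, -0.178], TCP at [0.254, 0.571, 0.25] pointing down, gripper open.
Joint ranges: [-3.08, 3.08], [-0.75, 2.2], [0.22, 2.44], [-1.43, 4.57], [0, 2.65], [-2.85, 2.85]. Speed limits (rad/s): [2.79, 2.79, 3.14, 3.14, 3.14, 3.14].

### API

Orientations are given as a unit quaternion [x, y, z, w].
In Python, from station import manip, imaging, workorder gives the robot as it stands.
- The arm moves only by the shell command python3 -m creep 'ROWS' [FORCE]. ROWS is a JSON object of lists of equal length, an entry for each row: "claw": the finger opening in cm, from 0 to 8.54; "dp": the shift along the tool's x, y, z in cm, a list of three; "roll": the turn about the tool's z in rad. In form: {"claw": [claw, ...], "dp": [[dx, dy, dz], ...], "roll": [roll, ...]}. A call has 1 to 12 rows; each row is the pose to reach, as a shift and turn from the pose commanded when the call began, along the tool's axes at that moment; what a row does not reach only later rows make up. A row lasts 1/10 s, in which the tool goes at most 50 mm and 8.59 degrees, less where a joint would pass 70% of its speed; a pose out of reach is approached as far as the arm can. A call with a gripper value outside its range is refused whole. The fingers move at their own pace and stop on an object; FORCE is the grip in N (left out, the last holds). Time passes only in rows, so rows that repeat a pose let the fingers close. It gives the time, the measured TCP pose, the force and the opening at its end, in the units of the state.
- manip.sense(): the state, without advancing time (a new reading comes with each control period).
- imaging.snapshot(name): name is "side" or "top"; returns a dict with "image" (480x640x3 uint8, red, green, blue), "z_map" (480x640 float32, m along the optical axis (not along the pixel's ray), 0 where there is no reading), "vfov" (degrees; the focal length in pixels is half the picture's height over the tangent of half this angle, whatever the lens; pixels are square), "cx", "cy" (the principal point, pixels), "R" (3x3) and "t" (3): a world point X has camera coordinates R X + t. Camera axes: x right, y down, z forward; pixel columns grow to the right and rows downward; lengths in m; the calibration is good to about 2 mm. A picture is of the moment at which its call begins.
- workorder.sign_off(): hands the job in, once; it reports no verdict.
The state is a dict: "t": time; "q": joint angles; "qd": joint speeds; "tau": joint torques, N m; "tcp_pos": TCP position; "tool_rot": TCP orientation; "force": force on the tool from outside, world axes, zero at the start; "ft_torque": the same for the moment, N m; "finger_gap": opening from 0.0 (shut) to 1.0 (fully open).
Only numpy, scipy, OpenCV 4.12 (cv2) and the standard library are available. Lean on these libraries where they do the work, as an engineer would, in place of code of your own. Each camera call takes 0.05 s, during which the arm holds its last target.

## Working session

There is one attempt and no reset: what is moved stays moved. The work goes in short steps, Python scripts to look and compute and a shell command to move; the robot and the scene stay as the last step left them, time stands still between calls to the robot, and variables do not carry over. Pictures are saved under pics/ and viewed, and the job is handed in when it is done.

```bash
mkdir -p pics; ls
python3 - <<'E'
from station import manip, imaging
import cv2,numpy as np
print(manip.sense())
for n in("side","top"):
    s=imaging.snapshot(n)
    cv2.imwrite(f"pics/{n}0.png",s["image"][:,:,::-1])
    np.savez(f"pics/{n}0.npz",**s)
    print(n,s["vfov"],s["cx"],s["cy"],s["R"],s["t"])
E
```

```text
pics
{'t': 0.0, 'q': array([ 9.74510775e-01,  5.28507476e-01,  1.43391464e+00,  8.68919636e-06,
        1.18141537e+00, -1.78497621e-01]), 'qd': array([-2.38348607e-04,  3.80872114e-05,  2.45565810e-04, -7.85666822e-04,
        9.10081813e-06, -1.75131500e-03]), 'tau': array([-5.72706467e-04, -4.42350233e+01, -1.78021663e+01, -2.42310425e-04,
        8.48575757e-03, -2.93422119e-06]), 'tcp_pos': array([0.25316501, 0.57067898, 0.24930429]), 'tool_rot': array([ 2.07379524e-01,  9.78259921e-01, -1.03772404e-03, -4.27739836e-04]), 'force': array([ 0.505503  , -0.27719256, -0.28135136]), 'ft_torque': array([ 0.0142775 , -0.00258523,  0.03555283]), 'finger_gap': 0.9976160041796736}
side 50.33451579592434 312.4111715856626 237.79387958595206 [[ 0.99967919  0.0252594  -0.00186343]
 [ 0.01015732 -0.46721227 -0.88408683]
 [-0.02320212  0.88378428 -0.46731896]] [-0.52005614  0.08526867  1.02482042]
top 56.51281784753317 327.2575256272823 233.44422194025586 [[-2.50380104e-02 -9.99686499e-01 -4.53422985e-05]
 [-9.86124724e-01  2.47057897e-02 -1.64157400e-01]
 [ 1.64107056e-01 -4.06546152e-03 -9.86434157e-01]] [-0.00464188  0.5162385   0.86839914]
```

View pics/side0.png

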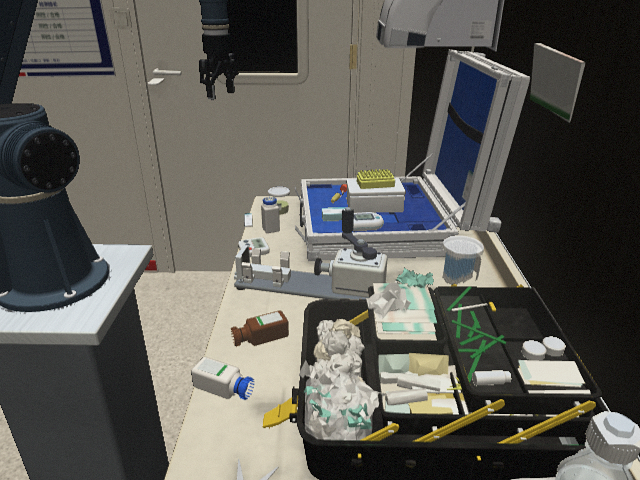

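View pics/top0.png

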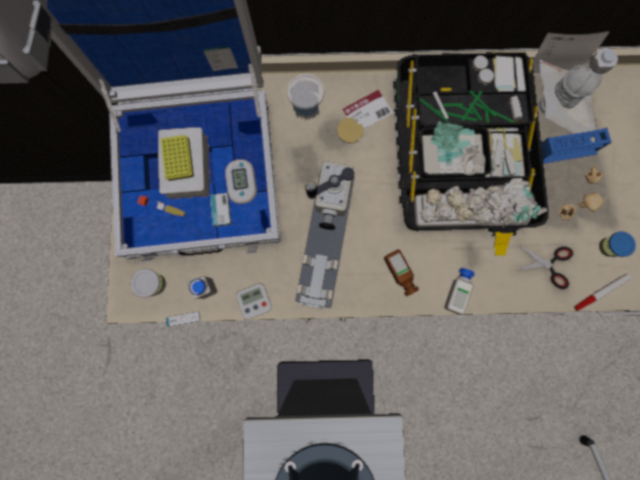

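```bash
cat > h.py <<'E'
import numpy as np,cv2
def load(f):
    d=np.load(f); return {k:d[k] for k in d.files}
def K(s):
    f=240/np.tan(np.radians(float(s["vfov"]))/2); return f,float(s["cx"]),float(s["cy"])
def ray(s,u,v):
    f,cx,cy=K(s); d=s["R"].T@np.array([(u-cx)/f,(v-cy)/f,1]); return -s["R"].T@s["t"],d
def onz(s,u,v,z):
    c,d=ray(s,u,v); return c+d*(z-c[2])/d[2]
def dep(s,u,v,r=1):
    p=s["z_map"][int(v)-r:int(v)+r+1,int(u)-r:int(u)+r+1]; p=p[p>0]; c,d=ray(s,u,v); return c+d*np.median(p)
def tri(s1,p1,s2,p2):
    c1,d1=ray(s1,*p1);c2,d2=ray(s2,*p2)
    A=np.stack([d1,-d2],1); l=np.linalg.lstsq(A,c2-c1,rcond=None)[0]
    a=c1+d1*l[0];b=c2+d2*l[1]; return (a+b)/2,np.linalg.norm(a-b)
def proj(s,X):
    f,cx,cy=K(s); c=s["R"]@np.asarray(X)+s["t"]; return c[0]/c[2]*f+cx,c[1]/c[2]*f+cy
def crop(s,x,y,w,h,k,f):
    im=s["image"][y:y+h,x:x+w,::-1]; im=cv2.resize(im,None,fx=k,fy=k,interpolation=cv2.INTER_CUBIC)
    st=20
    for u in range(-(-x//st)*st,x+w,st): cv2.putText(im,str(u),((u-x)*k,10),0,.35,(0,0,255),1); cv2.line(im,((u-x)*k,12),((u-x)*k,18),(0,0,255),1)
    for v in range(-(-y//st)*st,y+h,st): cv2.putText(im,str(v),(0,(v-y)*k+4),0,.35,(0,0,255),1); cv2.line(im,(24,(v-y)*k),(30,(v-y)*k),(0,0,255),1)
    cv2.imwrite(f,im)
E
python3 - <<'E'
from h import *
t=load("pics/top0.npz");s=load("pics/side0.npz")
crop(t,285,150,80,160,4,"pics/c1.png") 
crop(t,430,255,80,65,8,"pics/c2.png")
crop(s,225,200,170,110,4,"pics/c3.png")
crop(s,180,345,90,65,8,"pics/c4.png")
E
```

```text
(no output)
```

View pics/c1.png

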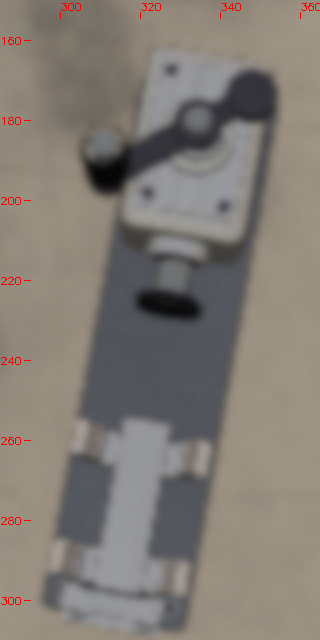

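View pics/c2.png

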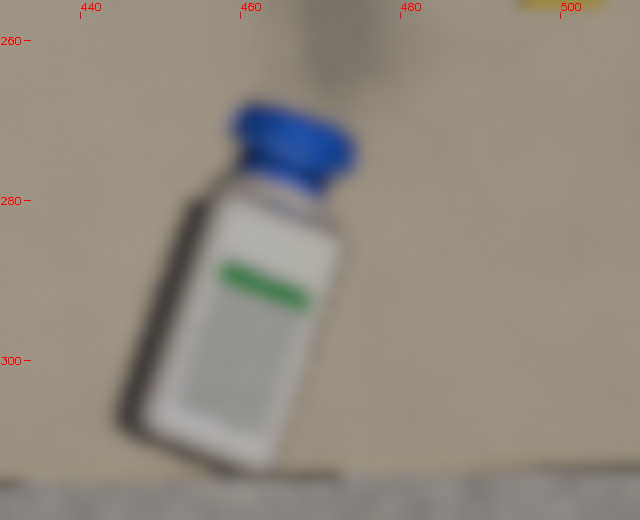

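View pics/c3.png

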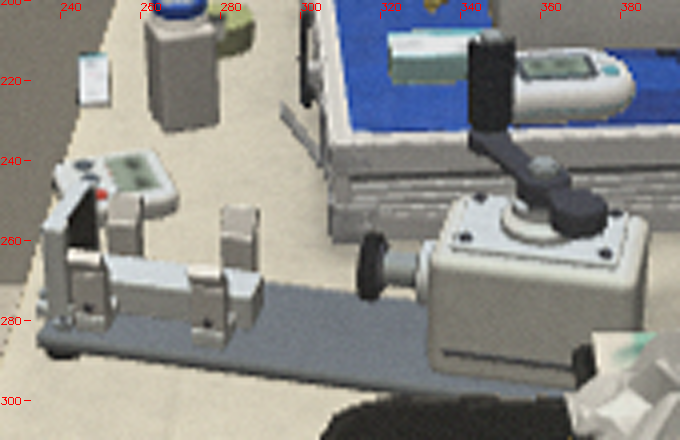

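View pics/c4.png

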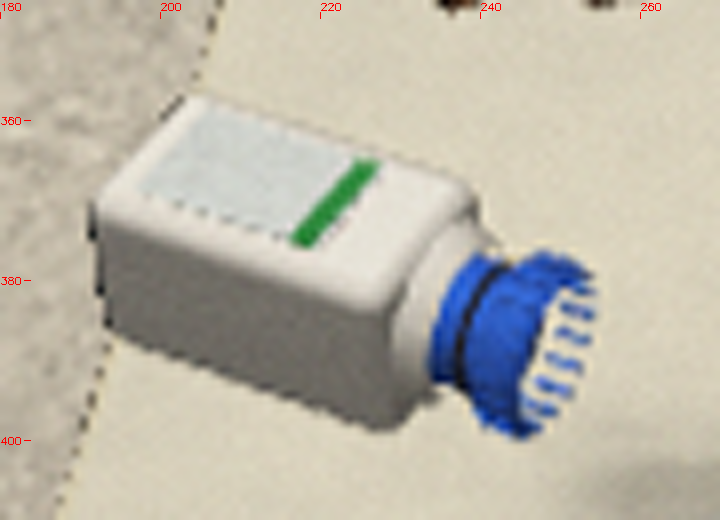

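Run:
```python
from h import *
np.set_printoptions(precision=4,suppress=True)
t=load("pics/top0.npz");s=load("pics/side0.npz")
P=[((456.9,279.4),(238.8,368.8)),((472.8,285),(228.1,383.1)),((463.5,313.5),(192.5,370)),((447.9,308.1),(204.4,357.1))]
X=[]
for a,b in P:
    x,e=tri(t,a,s,b);X.append(x);print(x,e,onz(t,*a,.036),onz(s,*b,.036))
X=np.array(X);print("mean",X.mean(0),np.mean([onz(t,*a,.036) for a,b in P],0),np.mean([onz(s,*b,.036) for a,b in P],0))
A=np.array([onz(t,*a,.036) for a,b in P]); d=(A[2]+A[3]-A[0]-A[1])/2; print(np.degrees(np.arctan2(d[1],d[0])),np.linalg.norm(d))
A=np.array([onz(s,*b,.036) for a,b in P]); d=(A[2]+A[3]-A[0]-A[1])/2; print(np.degrees(np.arctan2(d[1],d[0])),np.linalg.norm(d))
# depth clouds
def cloud(s):
    f,cx,cy=K(s); v,u=np.mgrid[:480,:640]; z=s["z_map"]; c=np.stack([(u-cx)/f*z,(v-cy)/f*z,z],-1)-s["t"]; w=c@s["R"]; w[z<=0]=np.nan; return w
for n,S in(("top",t),("side",s)):
    w=cloud(S).reshape(-1,3); np.save(f"pics/w_{n}.npy",w)
    m=(abs(w[:,0]-X[:,0].mean())<.07)&(abs(w[:,1]-X[:,1].mean())<.06)
    q=w[m]; print(n,len(q),np.nanmedian(q[q[:,2]<.008],0)); r=q[(q[:,2]>.031)&(q[:,2]<.045)]; 
    print(len(r),r.mean(0),cv2.minAreaRect((r[:,:2]*1000).astype(np.float32)))
```

```text
[ 0.4176 -0.2788  0.0295] 0.0017528476870448733 [ 0.4164 -0.2771  0.036 ] [ 0.42   -0.2858  0.036 ]
[ 0.4063 -0.3098  0.0305] 0.003448556481051231 [ 0.4044 -0.3084  0.036 ] [ 0.4094 -0.3151  0.036 ]
[ 0.3499 -0.286   0.0322] 0.0034047145734439487 [ 0.3483 -0.2854  0.036 ] [ 0.353  -0.2899  0.036 ]
[ 0.3611 -0.256   0.0308] 0.0029620546502201073 [ 0.3597 -0.255   0.036 ] [ 0.3644 -0.2617  0.036 ]
mean [ 0.3837 -0.2827  0.0308] [ 0.3822 -0.2815  0.036 ] [ 0.3867 -0.2881  0.036 ]
158.16627224762624 0.06069489532589716
156.2438353790361 0.06118000919290506
top 3045 [ 0.4011 -0.2678 -0.0012]
602 [ 0.3863 -0.2832  0.0349] ((394.622802734375, -287.1372375488281), (36.365840911865234, 89.96298217773438), 65.61051940917969)
side 4223 [ 0.4141 -0.3095 -0.0009]
840 [ 0.3888 -0.2884  0.0347] ((395.8830871582031, -289.5345458984375), (36.28533935546875, 90.84397888183594), 67.80513763427734)
```

Run:
```python
from h import *
np.set_printoptions(precision=4,suppress=True)
t=load("pics/top0.npz");s=load("pics/side0.npz")
def T(n,a,b,z):
    x,e=tri(t,a,s,b); print(n,x,round(e,4),onz(t,*a,z),onz(s,*b,z))
T("guides",(318.1,277.1),(266.4,258.4),.059)
for n,a,b in(("g ram +y",(307.5,260),(285,252.5)),("g ram -y",(335,264.5),(277.5,267.5)),("g end+",(301.8,289.5),(256.3,250)),("g end-",(328,294.5),(246.8,263.8))): T(n,a,b,.059)
T("grip top",(310.8,185.8),(348,209),.16)
T("bolt",(334.3,179.5),(360.5,241),.12)
for n in("top","side"):
    w=np.load(f"pics/w_{n}.npy")
    m=(w[:,0]>.33)&(w[:,0]<.75)&(w[:,1]>-.06)&(w[:,1]<.12)
    q=w[m]
    print(n,"table",np.nanmedian(q[abs(q[:,2])<.006],0))
    for a,b in((.009,.024),(.03,.0375),(.052,.066),(.08,.096),(.152,.17)):
        r=q[(q[:,2]>a)&(q[:,2]<b)]
        print((a,b),len(r),r.mean(0),cv2.minAreaRect((r[:,:2]*1000).astype(np.float32)))
    print(np.histogram(q[:,2],bins=np.arange(-.005,.18,.005)))
```

```text
guides [0.4288 0.0032 0.0541] 0.004 [0.4265 0.0027 0.059 ] [ 0.4319 -0.0046  0.059 ]
g ram +y [0.4634 0.0235 0.0561] 0.0045 [0.4608 0.023  0.059 ] [0.466  0.0192 0.059 ]
g ram -y [ 0.4532 -0.031   0.0544] 0.0044 [ 0.4505 -0.0313  0.059 ] [ 0.4561 -0.0379  0.059 ]
g end+ [0.4052 0.0358 0.0543] 0.004 [0.403  0.0352 0.059 ] [0.4084 0.028  0.059 ]
g end- [ 0.3937 -0.0157  0.0528] 0.003 [ 0.392  -0.0159  0.059 ] [ 0.3969 -0.0257  0.059 ]
grip top [0.5856 0.0106 0.1578] 0.0012 [0.5844 0.0104 0.16  ] [0.586  0.0061 0.16  ]
bolt [ 0.6085 -0.0334  0.1145] 0.0002 [ 0.6068 -0.0333  0.12  ] [ 0.6078 -0.0437  0.12  ]
top table [ 0.5429  0.0506 -0.0007]
(0.009, 0.024) 2461 [0.477  0.0046 0.0141] ((548.2125244140625, 29.17058563232422), (174.70912170410156, 390.167236328125), 85.80724334716797)
(0.03, 0.0375) 565 [0.4479 0.0102 0.0335] ((563.4814453125, 26.2017822265625), (167.8385467529297, 351.87249755859375), 87.34326934814453)
(0.052, 0.066) 1717 [0.5744 0.0763 0.059 ] ((560.8857421875, 32.688011169433594), (377.92999267578125, 174.56893920898438), 0.009993844665586948)
(0.08, 0.096) 682 [ 0.60
[... 1471 characters left out ...]
851 0.0045 0.1571] ((585.2107543945312, 6.510951995849609), (15.914827346801758, 19.72089385986328), 37.434391021728516)
(array([1922,  424,  303, 1461,  339,  305,  354,  543,  337,  365,  340,
        423,  436,  493,  273,   46,  178,  331,   73,   41,   18,   34,
        118,  104,   45,   26,   23,   31,   30,   30,   28,   31,   36,
         12,    0,    0]), array([-0.005,  0.   ,  0.005,  0.01 ,  0.015,  0.02 ,  0.025,  0.03 ,
        0.035,  0.04 ,  0.045,  0.05 ,  0.055,  0.06 ,  0.065,  0.07 ,
        0.075,  0.08 ,  0.085,  0.09 ,  0.095,  0.1  ,  0.105,  0.11 ,
        0.115,  0.12 ,  0.125,  0.13 ,  0.135,  0.14 ,  0.145,  0.15 ,
        0.155,  0.16 ,  0.165,  0.17 ,  0.175]))
```

Run:
```python
from h import *
np.set_printoptions(precision=4,suppress=True)
t=load("pics/top0.npz");s=load("pics/side0.npz")
# transform into approx press frame
c0=np.array([.426,.002]);
for yaw in (166,168,170):
  a=np.radians(yaw); Y=np.array([np.cos(a),np.sin(a)]); Xx=np.array([Y[1],-Y[0]])
  for n in("top","side"):
    w=np.load(f"pics/w_{n}.npy"); 
    lx=(w[:,:2]-c0)@Xx; ly=(w[:,:2]-c0)@Y; z=w[:,2]
    m=(abs(lx)<.06)&(ly>-.30)&(ly<.08)
    def edges(zl,zh,y0,y1):
        k=m&(z>zl)&(z<zh)&(ly>y0)&(ly<y1); return np.percentile(lx[k],[1,50,99])*1000 if k.sum()>20 else None
    print(yaw,n,"bed",[edges(.009,.018,b,b+.02) for b in (-.12,-.09,-.06,-.02,.01,.03)])
    print("   rail",[edges(.031,.038,b,b+.01) for b in (-.04,-.02,-.005,.005)])
    print("   head",[edges(.08,.09,b,b+.02) for b in (-.22,-.2,-.18,-.16)])
    k=m&(z>.08)&(z<.09); print("   head y",np.percentile(ly[k],[1,99]))
    k=m&(abs(lx)<.02)&(z>.031)&(z<.038); print("   rail y",np.percentile(ly[k],[1,50,99]))
    k=m&(abs(lx)<.02)&(z>.04)&(z<.07)&(ly>0); print("   stop y",np.percentile(ly[k],[1,50,99]))
```

```text
166 top bed [array([-30.5073,   0.4132,  44.0092]), array([-30.7229,   5.9262,  42.5249]), array([-32.8905,   6.839 ,  41.6716]), array([-34.1437,  -9.4637,  40.3773]), array([-35.8801,  -9.9858,  39.6207]), array([-36.3264, -23.591 ,  38.9132])]
   rail [array([-7.9315,  4.7972, 19.6777]), array([-8.0943,  3.589 , 14.8147]), array([-8.7926,  2.5217, 14.5079]), array([-8.8308,  1.871 , 13.8235])]
   head [array([ 1.022 , 20.8026, 36.3485]), array([-17.8641,  -2.3708,  36.5602]), array([-17.2165,   0.7723,  28.8099]), array([-18.2584,   9.29  ,  34.2264])]
   head y [-0.2264 -0.1425]
   rail y [-0.0479 -0.0046  0.0385]
   stop y [0.0235 0.0461 0.0527]
166 side bed [array([-32.1379,   0.3428,  40.8257]), array([-32.8931,  -0.0849,  41.181 ]), array([-34.9711,  -8.4278,  38.1385]), array([-36.0546, -20.578 ,  -6.8502]), array([-37.854 , -28.3242,  -7.4493]), array([-39.2537, -31.7888, -23.499 ])]
   rail [array([-28.7165,   4.9551,  29.8441]), None, array([-10.9967,   1.5236,  12.8944]), array([-11.6184,  -2.5285,  12.445 ])]
   head [array([-17.876 ,  -5.2641,  31.5339]), array([-18.16
[... 2108 characters left out ...]
[-0.0484 -0.005   0.0382]
   stop y [0.0239 0.0456 0.0524]
170 side bed [array([-39.8561,  -7.2391,  33.0746]), array([-39.9027,  -5.5529,  35.4814]), array([-38.4975, -13.4182,  35.1993]), array([-36.3128, -21.2082,  -7.3865]), array([-36.4587, -26.9379,  -6.4735]), array([-36.5608, -29.5687, -20.492 ])]
   rail [array([-31.2188,   0.347 ,  23.2646]), None, array([-11.0453,   1.6827,  12.8713]), array([-11.0204,   0.7694,  13.0632])]
   head [array([-32.7955, -19.8026,  14.6319]), array([-31.9393, -22.8872, -15.8361]), array([-30.3201, -16.0304,  19.4149]), array([-28.9894,  -5.9029,  21.9736])]
   head y [-0.2275 -0.1478]
   rail y [-0.1097 -0.0013  0.0474]
   stop y [0.0376 0.0404 0.0518]
```

```bash
cat >> h.py <<'E'
def axes(az):  # az of tool y, tool down
    uy=np.array([np.cos(az),np.sin(az),0]); ux=np.array([-uy[1],uy[0],0]); return ux,uy
def dpcm(frm,to,az):
    ux,uy=axes(az); d=np.array(to)-np.array(frm); return np.round(100*np.array([d@ux,d@uy,-d[2]]),2)
E
python3 - <<'E'
from h import *
from station import manip
from scipy.spatial.transform import Rotation as Ro
M=Ro.from_quat(manip.sense()["tool_rot"]).as_matrix(); print(M)
az=np.arctan2(M[1,1],M[0,1]); print(az,np.degrees(az))
c=np.array([.254,.571,.25]); print(dpcm(c,[.45,.2,.25],az), dpcm(c,[.385,-.285,.2],az),dpcm(c,[.385,-.285,.1],az))
E
python3 -m creep '{"claw":[8.5,8.5,8.5,8.5,8.5,8.5,8.5,8.5,8.5],"dp":[[-2,-1.6,0],[-6,-4.7,0],[-10,-7.9,0],[-14,-11,0],[-18,-14.2,0],[-22,-17.3,0],[-26,-20.5,0],[-30,-23.6,0],[-33,-26,0]],"roll":[0,0,0,0,0,0,0,0,0]}' 40
```

```text
[[-9.13968713e-01  4.05783127e-01 -1.11643247e-03]
 [ 4.05784504e-01  9.13967328e-01 -1.63082910e-03]
 [ 3.58619870e-04 -1.94355777e-03 -9.99998047e-01]]
1.1529599790671872 66.05974074804156
[-32.97 -25.95  -0.  ] [-46.71 -72.92   5.  ] [-46.71 -72.92  15.  ]
t: 1.0
tcp_pos: [0.4503, 0.1975, 0.2502]
tool_rot: [0.208, 0.978, -0.0, -0.0]
force: [-0.1, 1.0, 0.3]
finger_gap: 0.993
```

```bash
python3 -m creep '{"claw":[8.5,8.5,8.5,8.5,8.5,8.5,8.5,8.5,8.5,8.5,8.5,8.5],"dp":[[-0.8,-2.6,0],[-2,-6.8,0],[-3.2,-11.1,0],[-4.5,-15.4,0],[-5.8,-19.7,0],[-7,-24,0],[-8.3,-28.3,2],[-9.5,-32.6,4],[-10.8,-36.9,6],[-12,-41.2,8],[-13.2,-45.3,10],[-13.7,-46.9,10]],"roll":[0,0,0,0,0,0,0,0,0,0,0,0]}'
python3 -m creep '{"claw":[8.5,8.5],"dp":[[0,0,0],[0,0,0]],"roll":[0,0]}'
python3 - <<'E'
from h import *
from station import manip, imaging
print(manip.sense()["tcp_pos"],manip.sense()["q"])
for n in("side","top"):
    s=imaging.snapshot(n); np.savez(f"pics/{n}1.npz",**s)
    u,v=map(int,proj(s,[.385,-.285,.13])); print(u,v)
    crop(s,max(u-70,0),max(v-60,0),140,120,5,f"pics/{n}1.png")
E
```

```text
t: 2.2
tcp_pos: [0.3835, -0.2877, 0.1481]
tool_rot: [0.209, 0.978, 0.001, -0.001]
force: [0.0, 0.1, -0.1]
finger_gap: 0.999
t: 2.4
tcp_pos: [0.3843, -0.2834, 0.1506]
tool_rot: [0.208, 0.978, 0.001, -0.0]
force: [0.1, 0.8, -0.2]
finger_gap: 0.995
[ 0.38430864 -0.28338175  0.15055302] [-8.70228725e-01  4.94961550e-01  1.89122238e+00  5.89261530e-04
  7.56831790e-01 -2.02334310e+00]
208 315
477 293
```

View pics/side1.png

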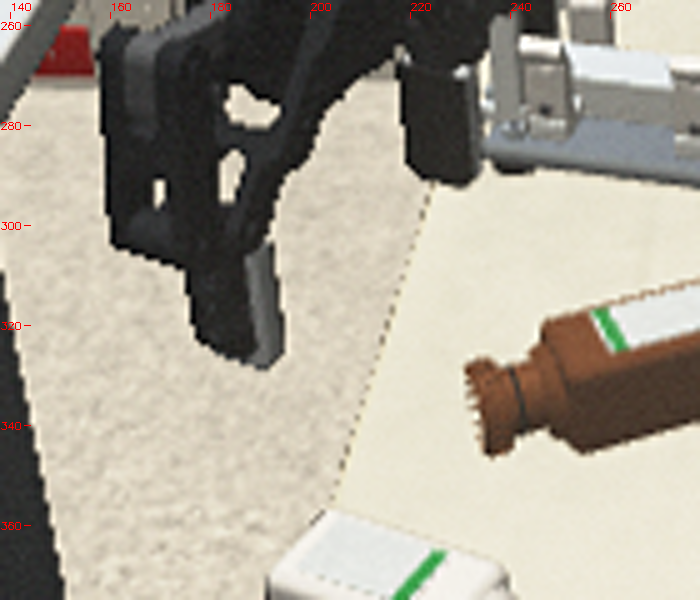

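View pics/top1.png

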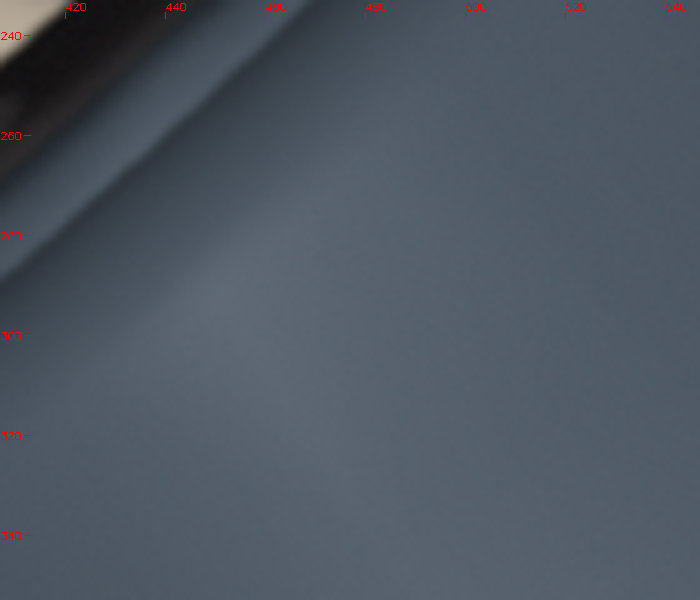

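Run:
```python
from h import *
s=load("pics/side1.npz")
az=1.1505
ux,uy=axes(az); p=np.array([.3843,-.2834,.1446])
for k in (-.0425,.0425):
  for j in (-.011,.011):
    print(k,j,proj(s,p+k*uy+j*ux), proj(s,p+np.sign(k)*.057*uy+j*ux))
print(proj(s,p))
```

```text
-0.0425 -0.011 (np.float64(194.9706687995058), np.float64(325.9667579648059)) (np.float64(187.95178615512353), np.float64(332.3658327764572))
-0.0425 0.011 (np.float64(181.27113608680347), np.float64(321.49630568098604)) (np.float64(174.10080483203387), np.float64(327.73480259452754))
0.0425 -0.011 (np.float64(231.6288817593588), np.float64(292.54567670776373)) (np.float64(237.21105771061116), np.float64(287.456439099203))
0.0425 0.011 (np.float64(218.77264950733093), np.float64(288.86837436031306)) (np.float64(224.49095651065107), np.float64(283.8932010631009))
(np.float64(207.52121087880596), np.float64(306.4051580199268))
```

```bash
python3 -m creep '{"claw":[8.5,8.5,8.5,8.5,8.5,8.5,8.5],"dp":[[0,0,2],[0,0,5],[0,0,8],[0,0,10.5],[0,0,12],[0,0,12.4],[0,0,12.4]],"roll":[0,0,0,0,0,0,0]}'
python3 - <<'E'
from h import *
from station import manip, imaging
print(manip.sense()["tcp_pos"],manip.sense()["force"])
s=imaging.snapshot("side"); np.savez("pics/side2.npz",**s)
crop(s,150,320,120,90,6,"pics/side2.png")
E
```

```text
t: 3.2
tcp_pos: [0.3849, -0.2833, 0.0266]
tool_rot: [0.206, 0.978, 0.0, -0.0]
force: [-0.6, -0.5, 0.8]
finger_gap: 0.995
[ 0.3848959  -0.28332687  0.02656124] [-0.62256169 -0.51255465  0.76017961]
```

View pics/side2.png

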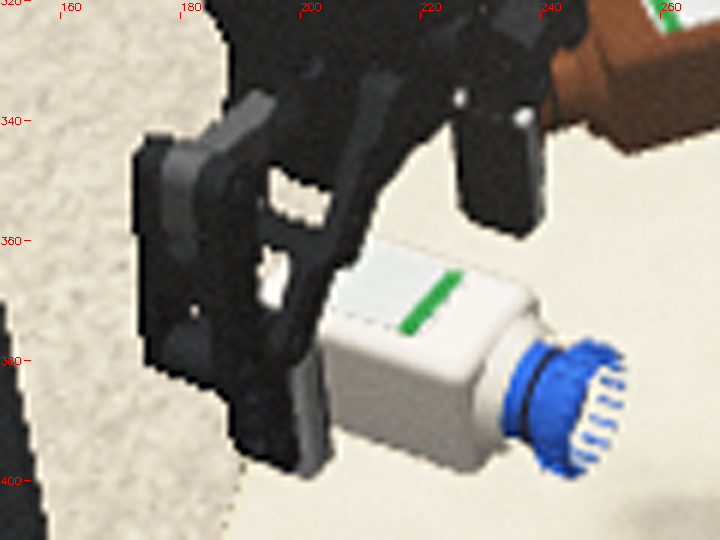

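```bash
python3 -m creep '{"claw":[8.5,8.5,5,3.5,3,3,3,3,3,3],"dp":[[-0.3,0,0],[-0.3,0,0],[-0.3,0,0],[-0.3,0,0],[-0.3,0,0],[-0.3,0,0],[-0.3,0,0],[-0.3,0,0],[-0.3,0,0],[-0.3,0,0]],"roll":[0,0,0,0,0,0,0,0,0,0]}' 50
```

```text
t: 4.25
tcp_pos: [0.3873, -0.2858, 0.0267]
tool_rot: [0.207, 0.978, -0.0, 0.0]
force: [-0.0, 1.1, 6.1]
finger_gap: 0.408
```

```bash
python3 -m creep '{"claw":[3,3,3,3,3,3,3],"dp":[[0,0,-1],[0,0,-3],[0,0,-6],[0,0,-9],[0,0,-11],[0,0,-12],[0,0,-12]],"roll":[0,0,0,0,0,0,0]}'
python3 - <<'E'
from h import *
from station import manip, imaging
print(manip.sense()["tcp_pos"],manip.sense()["force"])
s=imaging.snapshot("side"); np.savez("pics/side3.npz",**s)
crop(s,150,250,120,90,6,"pics/side3.png")
E
```

```text
t: 4.95
tcp_pos: [0.3877, -0.2861, 0.1474]
tool_rot: [0.207, 0.978, -0.001, 0.001]
force: [-0.8, -0.6, -2.5]
finger_gap: 0.417
[ 0.38767255 -0.28609927  0.14740597] [-0.75618843 -0.6123037  -2.4514786 ]
```

View pics/side3.png

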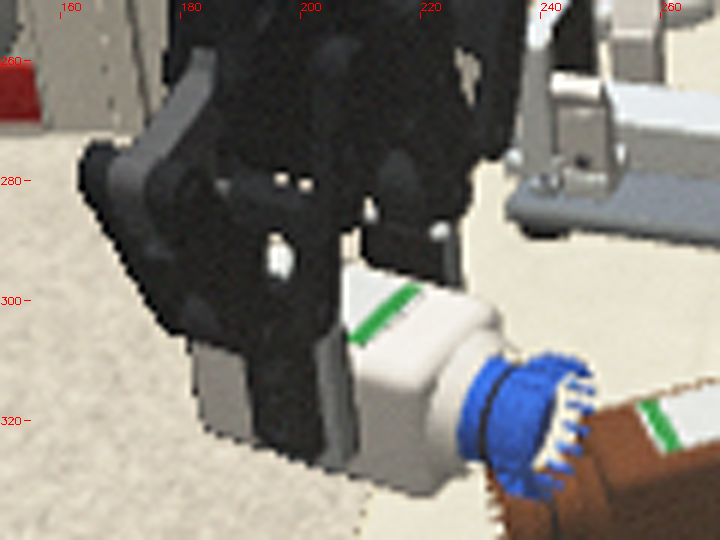

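```bash
python3 -m creep '{"claw":[3,3,3,3,3,3,3,3,3,3,3,3],"dp":[[0.4,1.5,0],[1.3,4.8,0],[2.3,8.4,0],[3.3,12,0],[4.3,15.6,0],[5.3,19.2,0],[6.3,22.8,0],[7.2,26,0],[7.73,28.1,0.8],[7.73,28.1,1.8],[7.73,28.1,2.6],[7.73,28.1,2.6]],"roll":[0,-0.02,-0.05,-0.08,-0.11,-0.14,-0.17,-0.2,-0.212,-0.212,-0.212,-0.212]}'
python3 - <<'E'
from h import *
from station import manip, imaging
print(manip.sense()["tcp_pos"],manip.sense()["force"],manip.sense()["tool_rot"])
s=imaging.snapshot("side"); np.savez("pics/side4.npz",**s)
crop(s,210,190,150,110,5,"pics/side4.png")
s=imaging.snapshot("top"); np.savez("pics/top4.npz",**s)
crop(s,270,200,100,120,5,"pics/top4.png")
E
```

```text
t: 6.2
tcp_pos: [0.4294, 0.0023, 0.1187]
tool_rot: [0.103, 0.995, 0.0, -0.002]
force: [-0.3, 0.3, -2.7]
finger_gap: 0.416
[0.42936804 0.00234986 0.11872336] [-0.27461714  0.33619951 -2.69136693] [ 1.03062514e-01  9.94672660e-01  2.48441115e-04 -2.08686144e-03]
```

View pics/side4.png

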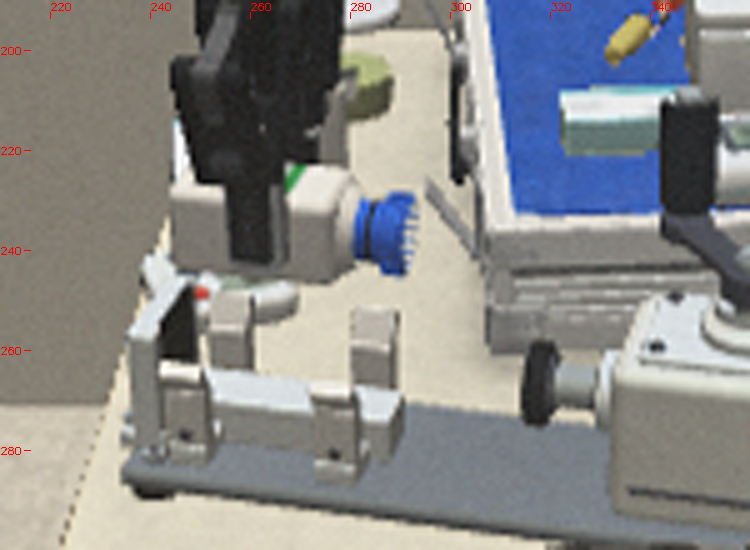

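View pics/top4.png

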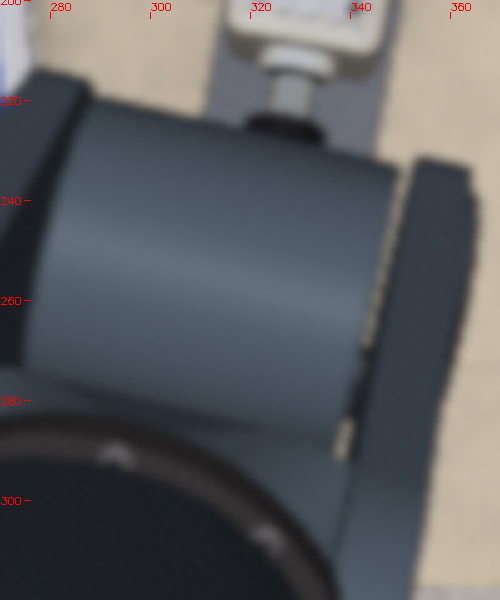

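Run:
```python
from h import *
s=load("pics/side4.npz")
crop(s,232,236,64,52,12,"pics/c5.png")
crop(s,238,205,64,52,12,"pics/c6.png")
```

```text
(no output)
```

View pics/c5.png

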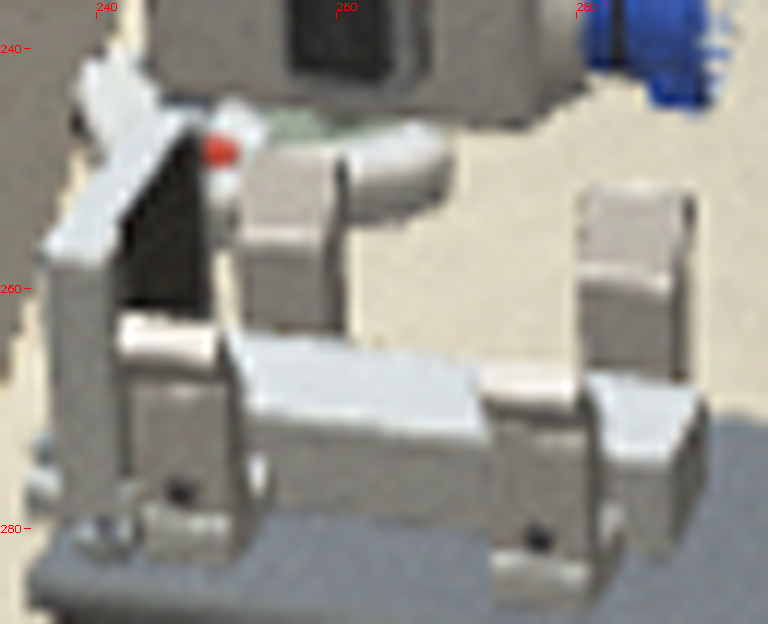

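View pics/c6.png

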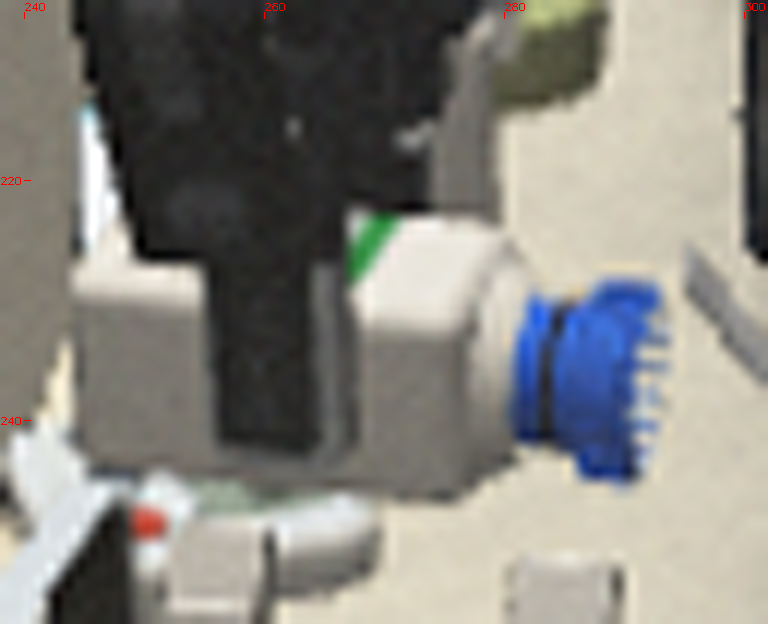

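Run:
```python
from h import *
s=load("pics/side4.npz")
a=np.radians(168.2); Y=np.array([np.cos(a),np.sin(a),0]); X=np.array([Y[1],-Y[0],0])
def show(n,u,v,z):
    p=onz(s,u,v,z); print(n,"lat %.1f along %.1f"%(1000*p@X,1000*p@Y))
for u in (253,272,287): show("rail near",u,270.3+(u-252.8)*.1214,.034)
for u in (261,271,290): show("rail far",u,264.75+(u-260.3)*.116,.034)
for q in ((245.1,243.5),(260,245.1),(274.7,246.7)): show("bottle near bottom",*q,.0921)
for q in ((244.5,227.5+1.5),(275,232)): show("bottle near top edge",*q,.1281-.001)
for q in ((279,224),): show("bottle far top neck corner",*q,.1281-.001)
show("rail end far",290.1,268.1,.034);show("rail end near",287.8,274.3,.034)
show("cap face c",291.5,236.5,.1101)
show("ram plate c",318,266.5,.052)
show("near finger tip L",256.2,242.2,.0997);show("near finger tip R",263.5,242.7,.0997)
for n,u,v in(("gE near",(120+220)/24+232,315/12+236),("gR near",(480+585)/24+232,367/12+236),("gE far",(240+340)/24+232,148/12+236),("gR far",(585+690)/24+232,187/12+236)): show(n,u,v,.059)
show("stop face top far",193/12+232,125/12+236,.075)
p=np.array([.4294,.0023]);print("tcp",p@X[:2],p@Y[:2])
```

```text
rail near lat 74.7 along -398.2
rail near lat 74.9 along -436.7
rail near lat 75.1 along -466.6
rail far lat 98.0 along -406.8
rail far lat 98.2 along -427.4
rail far lat 98.7 along -466.1
bottle near bottom lat 74.2 along -386.1
bottle near bottom lat 74.5 along -415.6
bottle near bottom lat 74.8 along -444.4
bottle near top edge lat 66.5 along -390.0
bottle near top edge lat 67.6 along -448.4
bottle far top neck corner lat 100.9 along -446.2
rail end far lat 99.0 along -466.2
rail end near lat 76.0 along -468.0
cap face c lat 88.5 along -473.6
ram plate c lat 88.1 along -524.5
near finger tip L lat 70.5 along -409.8
near finger tip R lat 71.7 along -423.7
gE near lat 61.2 along -390.7
gR near lat 58.9 along -451.2
gE far lat 117.3 along -391.6
gR far lat 117.6 along -451.5
stop face top far lat 93.8 along -383.9
tcp 0.09006199965501673 -0.4198553158150314
```

```bash
python3 -m creep '{"claw":[3,3,3,3,3,3],"dp":[[-0.4,0,0],[-0.4,0,1],[-0.4,0,2],[-0.4,0,3],[-0.4,0,3.5],[-0.4,0,3.5]],"roll":[0,0,0,0,0,0]}'
python3 - <<'E'
from h import *
from station import manip, imaging
print(manip.sense()["tcp_pos"],manip.sense()["force"],manip.sense()["tool_rot"])
s=imaging.snapshot("side"); np.savez("pics/side5.npz",**s)
crop(s,232,230,64,52,12,"pics/c7.png")
E
```

```text
t: 6.9
tcp_pos: [0.4339, 0.0017, 0.0843]
tool_rot: [0.103, 0.995, 0.0, -0.001]
force: [0.6, -0.7, -2.5]
finger_gap: 0.417
[0.43390788 0.00174651 0.08427788] [ 0.56851638 -0.74593621 -2.45655335] [ 1.02783991e-01  9.94702947e-01  1.84389603e-04 -1.21041768e-03]
```

View pics/c7.png

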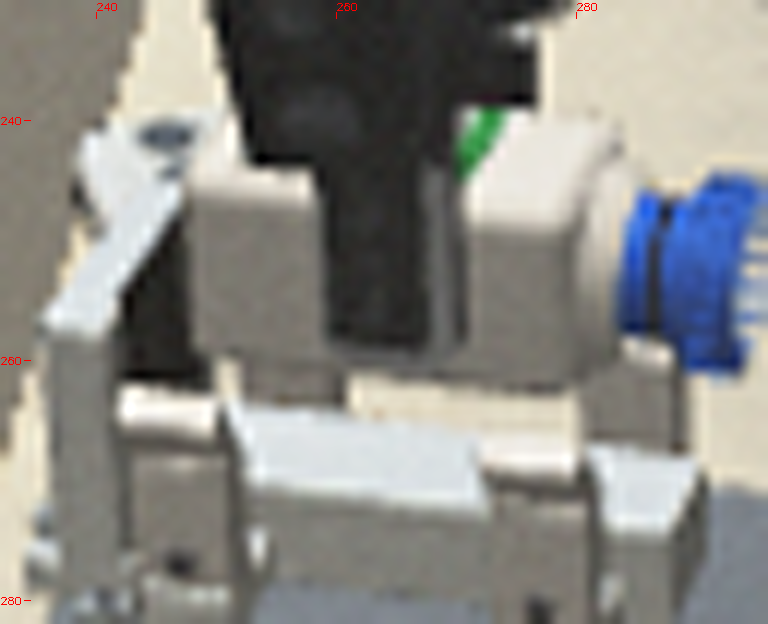

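```bash
python3 -m creep '{"claw":[3,3,3,3],"dp":[[0,0,0.5],[0,0,1],[0,0,1.2],[0,0,1.2]],"roll":[0,0,0,0]}'
python3 -m creep '{"claw":[3,3,3],"dp":[[0,0,0.4],[0,0,0.7],[0,0,0.7]],"roll":[0,0,0]}'
```

```text
t: 7.35
tcp_pos: [0.4345, 0.0017, 0.073]
tool_rot: [0.103, 0.995, 0.0, -0.0]
force: [0.0, 0.2, -2.4]
finger_gap: 0.408
t: 7.65
tcp_pos: [0.4344, 0.0016, 0.066]
tool_rot: [0.103, 0.995, 0.0, -0.0]
force: [0.5, -0.4, -2.9]
finger_gap: 0.407
```

```bash
python3 -m creep '{"claw":[3,3,3],"dp":[[0,0,0.2],[0,0,0.35],[0,0,0.35]],"roll":[0,0,0]}'
python3 -m creep '{"claw":[3,3],"dp":[[0,0,0.15],[0,0,0.15]],"roll":[0,0]}'
python3 - <<'E'
from h import *
from station import manip, imaging
s=imaging.snapshot("side"); np.savez("pics/side6.npz",**s)
crop(s,232,230,64,52,12,"pics/c8.png")
E
```

```text
t: 7.95
tcp_pos: [0.4345, 0.0016, 0.0627]
tool_rot: [0.103, 0.995, 0.0, -0.0]
force: [0.1, -0.2, -2.4]
finger_gap: 0.415
t: 8.15
tcp_pos: [0.4346, 0.0016, 0.0612]
tool_rot: [0.103, 0.995, 0.0, -0.0]
force: [-1.3, 0.7, -2.6]
finger_gap: 0.408
```

View pics/c8.png

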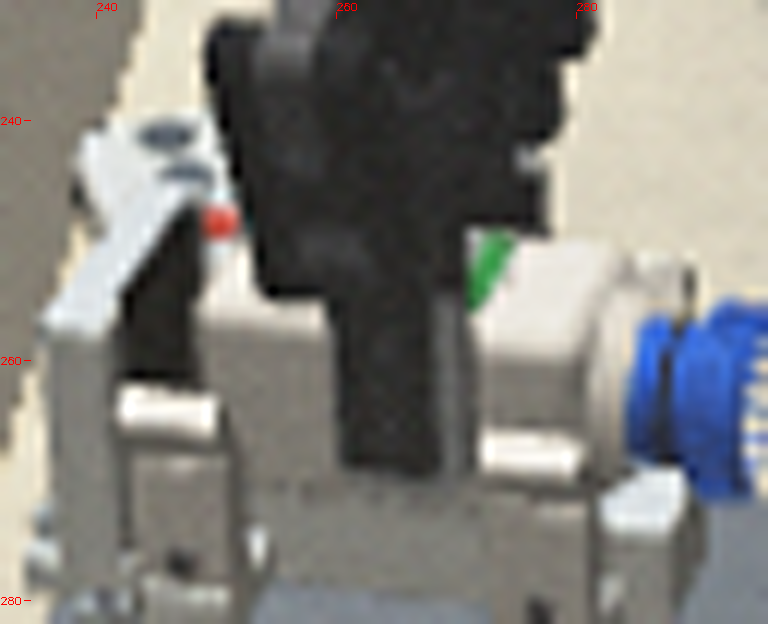

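```bash
python3 -m creep '{"claw":[3,3],"dp":[[0,0,0.1],[0,0,0.1]],"roll":[0,0]}'
python3 -m creep '{"claw":[3,3],"dp":[[0,0,0.1],[0,0,0.1]],"roll":[0,0]}'
```

```text
t: 8.4
tcp_pos: [0.4347, 0.0016, 0.0607]
tool_rot: [0.103, 0.995, -0.0, 0.0]
force: [-0.6, -0.5, 2.4]
finger_gap: 0.413
t: 8.6
tcp_pos: [0.4347, 0.0016, 0.0606]
tool_rot: [0.103, 0.995, -0.0, 0.001]
force: [-1.5, 0.1, 14.5]
finger_gap: 0.413
```

Seated (upward force 14 N). Back off a hair and release.

```bash
python3 -m creep '{"claw":[3.6,5,8.5,8.5,8.5,8.5,8.5,8.5],"dp":[[0,0,-0.1],[0,0,-0.1],[0,0,-0.1],[0,0,-0.1],[0,0,-0.1],[0,0,-0.1],[0,0,-0.1],[0,0,-0.1]],"roll":[0,0,0,0,0,0,0,0]}'
python3 -m creep '{"claw":[8.5,8.5,8.5,8.5,8.5,8.5,8.5],"dp":[[0,0,-0.5],[0,0,-2],[0,0,-5],[0,0,-9],[0,0,-13],[0,0,-15],[0,0,-15]],"roll":[0,0,0,0,0,0,0]}'
python3 - <<'E'
from h import *
from station import manip, imaging
print(manip.sense()["tcp_pos"],manip.sense()["q"])
for n in("side","top"):
    s=imaging.snapshot(n); np.savez(f"pics/{n}7.npz",**s)
s=load("pics/side7.npz");crop(s,230,195,160,110,5,"pics/c9.png")
s=load("pics/top7.npz");crop(s,280,150,100,120,5,"pics/c10.png")
E
```

```text
t: 9.4
tcp_pos: [0.4346, 0.0016, 0.0603]
tool_rot: [0.103, 0.995, 0.0, -0.0]
force: [0.1, 0.1, -0.7]
finger_gap: 0.999
t: 10.1
tcp_pos: [0.4364, 0.0013, 0.2134]
tool_rot: [0.103, 0.995, -0.001, 0.004]
force: [0.5, 0.7, 0.3]
finger_gap: 0.997
[0.43636602 0.00127393 0.21340807] [-2.54295627e-01  3.33396638e-01  1.93349410e+00  3.22733893e-05
  8.66856737e-01 -1.61953762e+00]
```

View pics/c9.png

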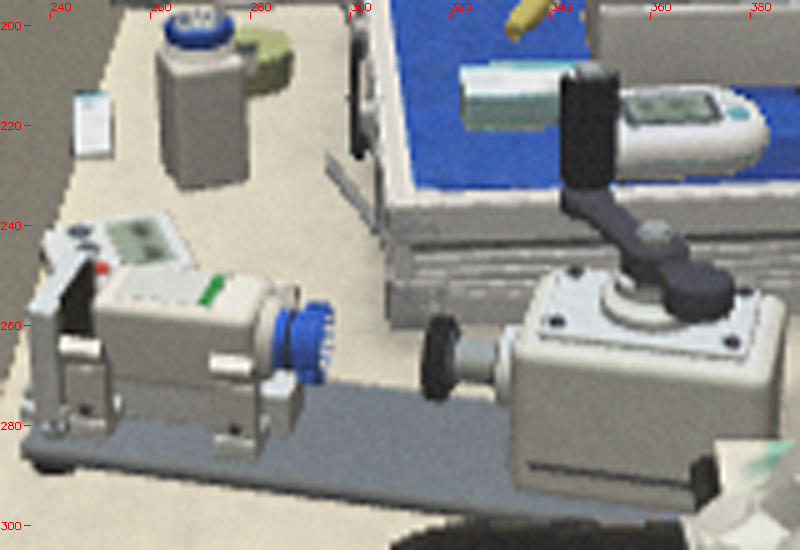

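View pics/c10.png

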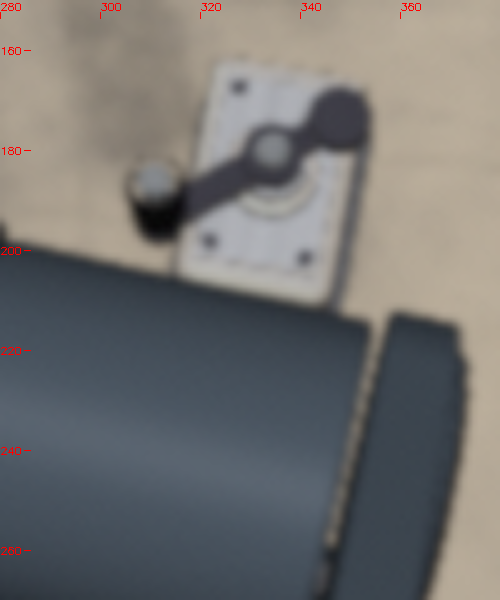

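```bash
python3 -m creep '{"claw":[8.5,8.5,8.5,8.5,8.5,8.5,8.5,8.5,8.5],"dp":[[-2,0.5,0],[-6,1.6,0],[-10,2.7,0],[-13.5,3.6,0],[-14.7,3.9,0],[-14.7,3.9,1.5],[-14.7,3.9,3.5],[-14.7,3.9,4],[-14.7,3.9,4]],"roll":[0,0,0,0,0,0,0,0,0]}'
python3 - <<'E'
from h import *
from station import manip, imaging
print(manip.sense()["tcp_pos"],manip.sense()["q"])
for n in("side","top"):
    s=imaging.snapshot(n); np.savez(f"pics/{n}8.npz",**s)
s=load("pics/side8.npz");crop(s,310,160,80,90,8,"pics/c11.png")
s=load("pics/top8.npz");crop(s,260,120,120,120,5,"pics/c12.png")
E
```

```text
t: 11.1
tcp_pos: [0.5848, 0.01, 0.1678]
tool_rot: [0.103, 0.995, 0.0, -0.003]
force: [0.5, 0.3, -1.0]
finger_gap: 0.998
[0.58482486 0.00996554 0.16781249] [-1.73886672e-01  5.81364136e-01  1.60799605e+00 -1.40684066e-05
  9.57948507e-01 -1.53874776e+00]
```

View pics/c11.png

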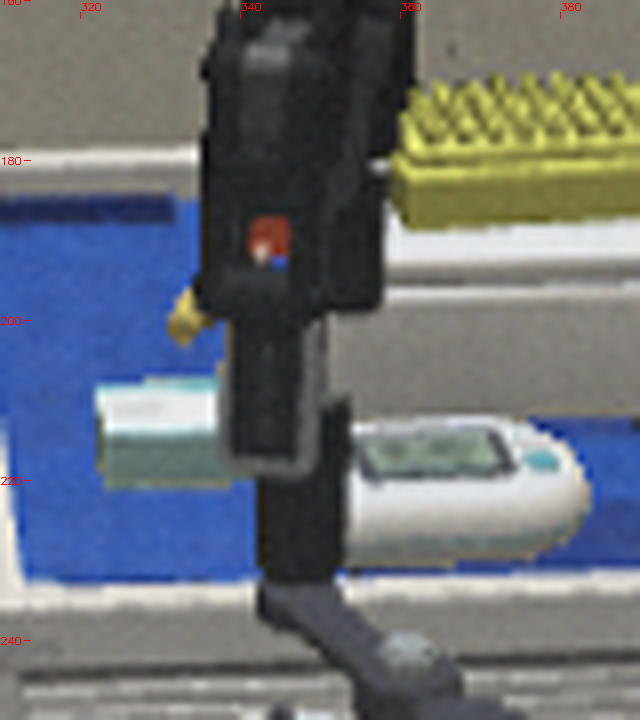

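View pics/c12.png

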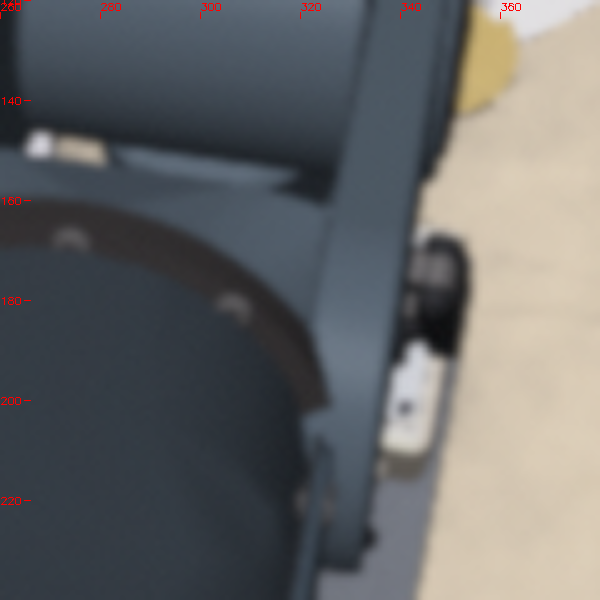

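```bash
python3 -m creep '{"claw":[8.5,8.5,8.5,8.5],"dp":[[0,0,1],[0,0,2.4],[0,0,3.1],[0,0,3.1]],"roll":[0,0,0,0]}'
python3 -m creep '{"claw":[6,4,2.8,2,1.5,1.5,1.5,1.5],"dp":[[0,0,0],[0,0,0],[0,0,0],[0,0,0],[0,0,0],[0,0,0],[0,0,0],[0,0,0]],"roll":[0,0,0,0,0,0,0,0]}' 40
python3 -m creep '{"claw":[1.5],"dp":[[0,0,0]],"roll":[0]}'
```

```text
t: 11.6
tcp_pos: [0.5853, 0.0099, 0.1377]
tool_rot: [0.103, 0.995, 0.0, -0.002]
force: [-0.1, 0.6, 0.5]
finger_gap: 0.998
t: 12.4
tcp_pos: [0.5866, 0.0098, 0.1397]
tool_rot: [0.103, 0.995, 0.0, 0.0]
force: [0.1, 0.3, 4.3]
finger_gap: 0.247
t: 12.5
tcp_pos: [0.5867, 0.0098, 0.1397]
tool_rot: [0.103, 0.995, 0.0, 0.0]
force: [-1.2, 1.2, 5.3]
finger_gap: 0.249
```

```bash
cat > circ.py <<'E'
# usage: rows rel. to start of call; args: axis x y, start angle(deg), angles list in rad from start
from h import *
import sys
def rows(A,r,phi0,th,az=1.3645):
    ux,uy=axes(az); A=np.array(A); f=lambda p:A+r*np.array([np.cos(p),np.sin(p)])
    o=[]
    for t in th:
        d=f(phi0-t)-f(phi0); o.append([round(100*float(d@ux[:2]),2),round(100*float(d@uy[:2]),2),0])
    return o
E
python3 - <<'E'
from circ import *
print(rows((.610,-.035),.05,np.radians(117.5),[.05,.15,.3,.45,.6,.75,.9,1.0]+[1.0]))
E
```

```text
[[-0.2, 0.15, 0], [-0.61, 0.43, 0], [-1.28, 0.76, 0], [-2.0, 0.99, 0], [-2.74, 1.11, 0], [-3.49, 1.12, 0], [-4.23, 1.02, 0], [-4.71, 0.89, 0], [-4.71, 0.89, 0]]
```

```bash
python3 -m creep '{"claw":[1.5,1.5,1.5,1.5],"dp":[[-0.2,0.15,0],[-0.61,0.43,0],[-1.28,0.76,0],[-1.28,0.76,0]],"roll":[0,0,0,0]}'
python3 -m creep '{"claw":[1.5,1.5,1.5,1.5,1.5,1.5],"dp":[[-0.72,0.23,0],[-1.46,0.35,0],[-2.21,0.36,0],[-2.95,0.26,0],[-3.43,0.13,0],[-3.43,0.13,0]],"roll":[0,0,0,0,0,0]}'
```

```text
t: 12.9
tcp_pos: [0.6018, 0.015, 0.1397]
tool_rot: [0.103, 0.995, 0.0, 0.001]
force: [0.8, 2.1, 4.4]
finger_gap: 0.249
t: 13.5
tcp_pos: [0.6359, 0.0086, 0.1398]
tool_rot: [0.103, 0.995, 0.0, 0.002]
force: [1.9, 1.6, 4.0]
finger_gap: 0.242
```

Run:
```python
from circ import *
print(rows((.610,-.035),.05,np.radians(60.2),[.1,.3,.5,.7,.9,1.1,1.3,1.5,1.7,1.9,2.0,2.0]))
```

```text
[[-0.47, -0.18, 0], [-1.34, -0.67, 0], [-2.09, -1.32, 0], [-2.7, -2.11, 0], [-3.14, -3.01, 0], [-3.4, -3.97, 0], [-3.45, -4.97, 0], [-3.31, -5.96, 0], [-2.97, -6.9, 0], [-2.46, -7.75, 0], [-2.14, -8.14, 0], [-2.14, -8.14, 0]]
```

```bash
python3 -m creep '{"claw":[1.5,1.5,1.5,1.5,1.5,1.5],"dp":[[-0.47,-0.18,0],[-1.34,-0.67,0],[-2.09,-1.32,0],[-2.7,-2.11,0],[-3.14,-3.01,0],[-3.4,-3.97,0]],"roll":[0,0,0,0,0,0]}'
python3 -m creep '{"claw":[1.5,1.5,1.5,1.5,1.5,1.5],"dp":[[-0.05,-1,0],[0.09,-1.99,0],[0.43,-2.93,0],[0.94,-3.78,0],[1.26,-4.17,0],[1.26,-4.17,0]],"roll":[0,0,0,0,0,0]}'
```

```text
t: 14.1
tcp_pos: [0.6602, -0.0378, 0.1397]
tool_rot: [0.103, 0.995, -0.0, 0.001]
force: [-0.6, 1.2, 5.7]
finger_gap: 0.249
t: 14.7
tcp_pos: [0.6375, -0.0763, 0.1397]
tool_rot: [0.103, 0.995, -0.0, -0.001]
force: [-0.8, 0.2, 7.2]
finger_gap: 0.246
```

Run:
```python
from circ import *
from scipy.optimize import least_squares
P=np.array([(.5867,.0098),(.6018,.015),(.6359,.0086),(.6602,-.0378),(.6375,-.0763)])
r=least_squares(lambda a:np.hypot(*(P-a).T)-.05,[.61,-.035]); print(r.x,r.fun*1000)
print(rows((.610,-.035),.05,np.radians(-54.4),[.2,.4,.6,.8,1.0,1.2,1.4,1.6,1.8,2.0,2.2,2.4]))
```

```text
[ 0.61030178 -0.03430825] [ 0.02580508  0.03581991 -0.03614739  0.02024639  0.03049877]
[[0.75, -0.66, 0], [1.61, -1.17, 0], [2.55, -1.49, 0], [3.54, -1.61, 0], [4.54, -1.54, 0], [5.5, -1.27, 0], [6.39, -0.82, 0], [7.17, -0.2, 0], [7.81, 0.57, 0], [8.29, 1.44, 0], [8.58, 2.4, 0], [8.68, 3.39, 0]]
```

```bash
python3 -m creep '{"claw":[1.5,1.5,1.5,1.5,1.5,1.5,1.5,1.5,1.5,1.5,1.5,1.5],"dp":[[0.75,-0.66,0],[1.61,-1.17,0],[2.55,-1.49,0],[3.54,-1.61,0],[4.54,-1.54,0],[5.5,-1.27,0],[6.39,-0.82,0],[7.17,-0.2,0],[7.81,0.57,0],[8.29,1.44,0],[8.58,2.4,0],[8.68,3.39,0]],"roll":[0,0,0,0,0,0,0,0,0,0,0,0]}'
python3 -m creep '{"claw":[1.5],"dp":[[0,0,0]],"roll":[0]}'
cat > st.py <<'E'
from h import *
from station import manip
s=manip.sense(); A=np.array([.6103,-.0343]); d=s["tcp_pos"][:2]-A; p=np.arctan2(d[1],d[0]); 
er=d/np.hypot(*d); et=np.array([er[1],-er[0]]); F=s["force"][:2]
print("t %.2f az %.1f r %.2f  Frad %.2f Ftan(resist) %.2f Fz %.1f"%(s["t"],np.degrees(p),1000*np.hypot(*d),F@er,-F@et,s["force"][2]))
E
python3 st.py
python3 - <<'E'
from h import *
from station import imaging
s=imaging.snapshot("side"); np.savez("pics/side9.npz",**s)
crop(s,230,195,160,110,5,"pics/c13.png")
from circ import *
phi=np.radians(-54.4)-2.4; print(np.degrees(phi))
print(rows((.6103,-.0343),.05,phi,[.15,.3,.45,.6,.75,.9,1.05,1.2,1.35,1.5]))
E
```

```text
t: 15.9
tcp_pos: [0.5611, -0.0244, 0.1397]
tool_rot: [0.102, 0.995, -0.001, 0.001]
force: [4.9, -1.8, 4.1]
finger_gap: 0.246
t: 16.0
tcp_pos: [0.5613, -0.0235, 0.1397]
tool_rot: [0.102, 0.995, -0.0, 0.001]
force: [2.7, 0.3, 6.0]
finger_gap: 0.245
t 16.00 az 167.6 r 50.15  Frad -2.55 Ftan(resist) -0.84 Fz 6.0
-191.90987083139757
[[-0.06, 0.75, 0], [-0.23, 1.48, 0], [-0.5, 2.17, 0], [-0.88, 2.82, 0], [-1.35, 3.41, 0], [-1.9, 3.91, 0], [-2.52, 4.33, 0], [-3.2, 4.66, 0], [-3.91, 4.87, 0], [-4.65, 4.98, 0]]
```

View pics/c13.png

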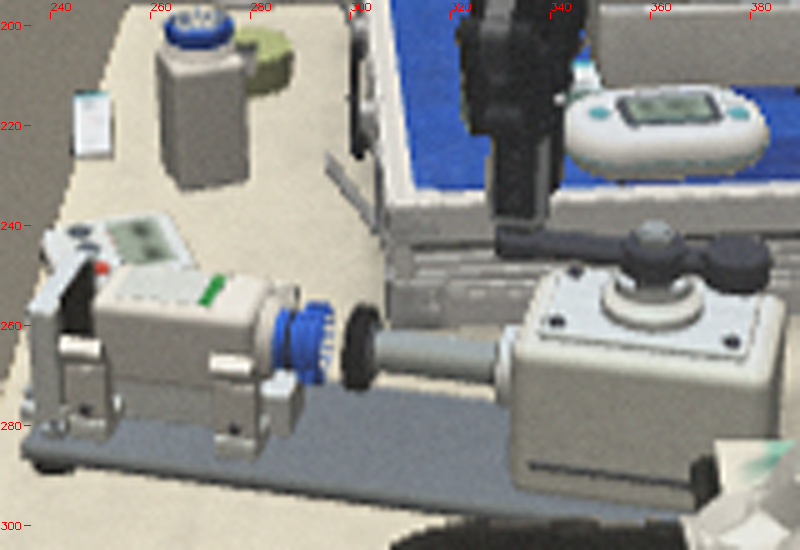

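```bash
python3 -m creep '{"claw":[1.5,1.5,1.5,1.5,1.5,1.5,1.5,1.5,1.5,1.5,1.5],"dp":[[-0.06,0.75,0],[-0.23,1.48,0],[-0.5,2.17,0],[-0.88,2.82,0],[-1.35,3.41,0],[-1.9,3.91,0],[-2.52,4.33,0],[-3.2,4.66,0],[-3.91,4.87,0],[-4.65,4.98,0],[-4.65,4.98,0]],"roll":[0,0,0,0,0,0,0,0,0,0,0]}'
python3 st.py
python3 - <<'E'
from circ import *
phi=np.radians(-54.4)-3.9; print(np.degrees(phi)+360)
print(rows((.6103,-.0343),.05,phi,[.12,.24,.36,.48,.6,.72,.84,.96,1.08,1.2]))
E
```

```text
t: 17.15
tcp_pos: [0.6162, 0.0154, 0.1397]
tool_rot: [0.102, 0.995, 0.0, -0.001]
force: [0.3, 1.4, 8.6]
finger_gap: 0.241
t 17.15 az 83.3 r 50.07  Frad 1.40 Ftan(resist) -0.16 Fz 8.6
82.14645989897895
[[-0.6, 0.01, 0], [-1.2, -0.06, 0], [-1.78, -0.2, 0], [-2.34, -0.4, 0], [-2.88, -0.68, 0], [-3.37, -1.01, 0], [-3.83, -1.4, 0], [-4.23, -1.84, 0], [-4.58, -2.33, 0], [-4.87, -2.86, 0]]
```

```bash
python3 -m creep '{"claw":[1.5,1.5,1.5,1.5,1.5,1.5],"dp":[[-0.6,0.01,0],[-1.2,-0.06,0],[-1.78,-0.2,0],[-2.34,-0.4,0],[-2.88,-0.68,0],[-2.88,-0.68,0]],"roll":[0,0,0,0,0,0]}' >/dev/null
python3 st.py
python3 -m creep '{"claw":[1.5,1.5,1.5,1.5,1.5,1.5],"dp":[[-0.49,-0.33,0],[-0.95,-0.72,0],[-1.35,-1.16,0],[-1.7,-1.65,0],[-1.99,-2.18,0],[-1.99,-2.18,0]],"roll":[0,0,0,0,0,0]}' >/dev/null
python3 st.py
python3 - <<'E'
from h import *
from station import imaging
s=imaging.snapshot("side"); np.savez("pics/side10.npz",**s)
crop(s,230,235,90,60,8,"pics/c14.png")
from circ import *
phi=np.radians(-54.4)-5.1; print(np.degrees(phi)+360)
print(rows((.6103,-.0343),.05,phi,[.1,.2,.3,.4,.5,.6,.7,.8,.9,1.]))
E
```

```text
t 17.75 az 48.1 r 49.99  Frad 3.29 Ftan(resist) -0.90 Fz 6.6
t 18.35 az 12.5 r 49.96  Frad 3.32 Ftan(resist) -0.57 Fz 5.5
13.391524483280193
[[-0.19, -0.46, 0], [-0.33, -0.94, 0], [-0.43, -1.43, 0], [-0.47, -1.93, 0], [-0.47, -2.43, 0], [-0.41, -2.93, 0], [-0.31, -3.42, 0], [-0.16, -3.89, 0], [0.04, -4.35, 0], [0.29, -4.79, 0]]
```

View pics/c14.png

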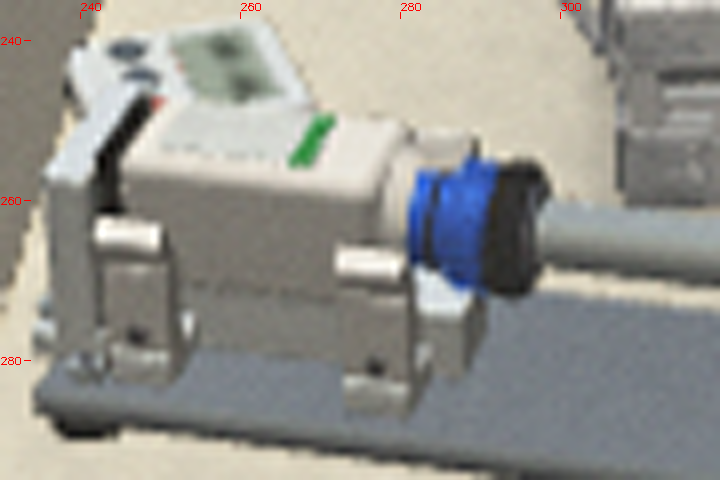

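```bash
python3 -m creep '{"claw":[1.5,1.5,1.5,1.5,1.5,1.5],"dp":[[-0.19,-0.46,0],[-0.33,-0.94,0],[-0.43,-1.43,0],[-0.47,-1.93,0],[-0.47,-2.43,0],[-0.47,-2.43,0]],"roll":[0,0,0,0,0,0]}' >/dev/null
python3 st.py
python3 -m creep '{"claw":[1.5,1.5,1.5,1.5,1.5,1.5],"dp":[[0.06,-0.5,0],[0.16,-0.99,0],[0.31,-1.46,0],[0.51,-1.92,0],[0.76,-2.36,0],[0.76,-2.36,0]],"roll":[0,0,0,0,0,0]}' >/dev/null
python3 st.py
python3 - <<'E'
from h import *
from station import imaging
s=imaging.snapshot("side"); np.savez("pics/side11.npz",**s)
crop(s,230,235,90,60,8,"pics/c15.png")
from circ import *
phi=np.radians(-54.4)-6.1; print(np.degrees(phi)+360)
print(rows((.6103,-.0343),.05,phi,[.1,.2,.3,.4,.5,.6,.7,.8,.9,1.]))
E
```

```text
t 19.00 az -16.9 r 49.92  Frad 3.93 Ftan(resist) -1.78 Fz 6.1
t 19.60 az -44.5 r 49.96  Frad 2.00 Ftan(resist) 3.79 Fz 6.1
-43.90425502980213
[[0.29, -0.41, 0], [0.61, -0.79, 0], [0.97, -1.13, 0], [1.37, -1.44, 0], [1.79, -1.71, 0], [2.24, -1.93, 0], [2.71, -2.1, 0], [3.19, -2.23, 0], [3.68, -2.31, 0], [4.18, -2.34, 0]]
```

View pics/c15.png

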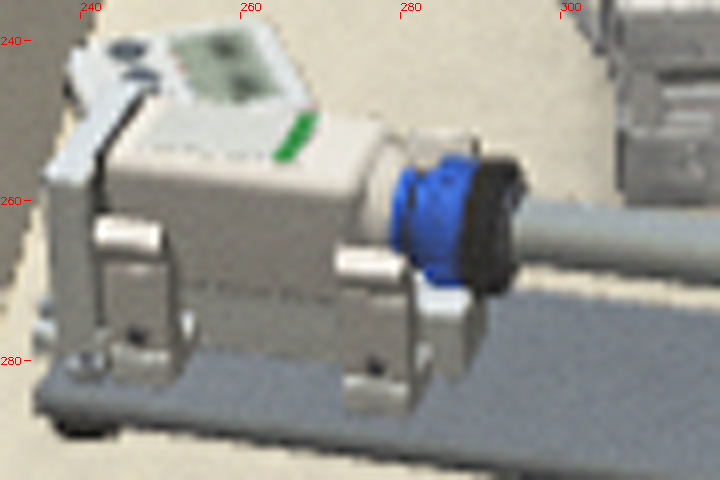

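```bash
python3 -m creep '{"claw":[1.5,1.5,1.5,1.5,1.5,1.5],"dp":[[0.29,-0.41,0],[0.61,-0.79,0],[0.97,-1.13,0],[1.37,-1.44,0],[1.79,-1.71,0],[1.79,-1.71,0]],"roll":[0,0,0,0,0,0]}' >/dev/null
python3 st.py
python3 -m creep '{"claw":[1.5,1.5,1.5,1.5,1.5],"dp":[[0.45,-0.22,0],[0.92,-0.39,0],[1.4,-0.52,0],[1.89,-0.6,0],[1.89,-0.6,0]],"roll":[0,0,0,0,0]}' >/dev/null
python3 st.py
python3 - <<'E'
from h import *
from station import imaging
s=imaging.snapshot("side"); np.savez("pics/side12.npz",**s)
crop(s,230,235,90,60,8,"pics/c16.png")
from circ import *
phi=np.radians(-54.4)-7.0; print(np.degrees(phi)+360)
print(rows((.6103,-.0343),.05,phi,[.05,.1,.15,.2,.25,.3,.35,.4,.45,.5,.55,.6]))
E
```

```text
t 20.25 az -73.5 r 49.98  Frad -0.76 Ftan(resist) 3.28 Fz 6.8
t 20.75 az -96.2 r 50.03  Frad -2.24 Ftan(resist) 2.38 Fz 7.0
-95.47045659157624
[[0.25, -0.02, 0], [0.5, -0.03, 0], [0.75, -0.03, 0], [1.0, -0.01, 0], [1.25, 0.02, 0], [1.49, 0.06, 0], [1.74, 0.11, 0], [1.98, 0.18, 0], [2.22, 0.25, 0], [2.45, 0.34, 0], [2.68, 0.44, 0], [2.9, 0.56, 0]]
```

View pics/c16.png

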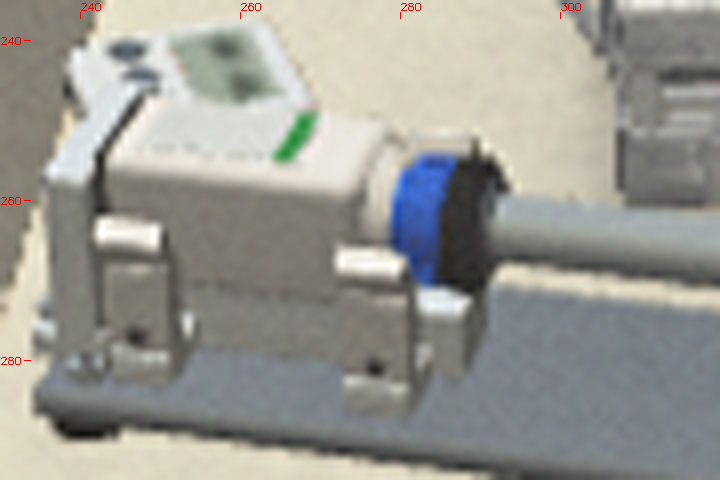

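```bash
python3 -m creep '{"claw":[1.5,1.5,1.5,1.5],"dp":[[0.25,-0.02,0],[0.5,-0.03,0],[0.5,-0.03,0],[0.5,-0.03,0]],"roll":[0,0,0,0]}' >/dev/null
python3 st.py
python3 -m creep '{"claw":[1.5,1.5,1.5,1.5],"dp":[[0.25,0,0],[0.5,0.02,0],[0.5,0.02,0],[0.5,0.02,0]],"roll":[0,0,0,0]}' >/dev/null
python3 st.py
```

```text
t 21.20 az -101.3 r 50.04  Frad -1.25 Ftan(resist) 3.85 Fz 4.8
t 21.60 az -106.8 r 50.03  Frad -2.51 Ftan(resist) 4.13 Fz 4.9
```

```bash
python3 - <<'E'
from circ import *
phi=np.radians(-106.93)
print(rows((.6103,-.0343),.05,phi,np.arange(1,11)*.04))
E
python3 -m creep '{"claw":[1.5,1.5,1.5],"dp":[[0.2,0.02,0],[0.2,0.02,0],[0.2,0.02,0]],"roll":[0,0,0]}' >/dev/null
python3 st.py
python3 -m creep '{"claw":[1.5,1.5,1.5],"dp":[[0.2,0.03,0],[0.2,0.03,0],[0.2,0.03,0]],"roll":[0,0,0]}' >/dev/null
python3 st.py
```

```text
[[0.2, 0.02, 0], [0.4, 0.05, 0], [0.59, 0.09, 0], [0.79, 0.13, 0], [0.98, 0.19, 0], [1.17, 0.25, 0], [1.36, 0.32, 0], [1.54, 0.39, 0], [1.73, 0.48, 0], [1.9, 0.57, 0]]
t 21.90 az -108.9 r 50.05  Frad -2.78 Ftan(resist) 3.76 Fz 5.2
t 22.20 az -111.1 r 50.06  Frad -3.69 Ftan(resist) 3.73 Fz 5.0
```

```bash
python3 -m creep '{"claw":[1.5,1.5,1.5],"dp":[[0.2,0.04,0],[0.2,0.04,0],[0.2,0.04,0]],"roll":[0,0,0]}' >/dev/null
python3 st.py
python3 -m creep '{"claw":[1.5,1.5,1.5],"dp":[[0.2,0.04,0],[0.2,0.04,0],[0.2,0.04,0]],"roll":[0,0,0]}' >/dev/null
python3 st.py
python3 -m creep '{"claw":[1.5,1.5,1.5],"dp":[[0.2,0.06,0],[0.2,0.06,0],[0.2,0.06,0]],"roll":[0,0,0]}' >/dev/null
python3 st.py
```

```text
t 22.50 az -113.4 r 50.04  Frad -1.67 Ftan(resist) 3.73 Fz 4.7
t 22.80 az -115.6 r 50.08  Frad -3.45 Ftan(resist) 4.14 Fz 5.1
t 23.10 az -117.9 r 50.07  Frad -4.31 Ftan(resist) 3.73 Fz 4.5
```

Run:
```python
from h import *
from station import imaging
s=imaging.snapshot("side"); np.savez("pics/side13.npz",**s)
crop(s,265,245,45,35,16,"pics/c17.png")
```

```text
(no output)
```

View pics/c17.png

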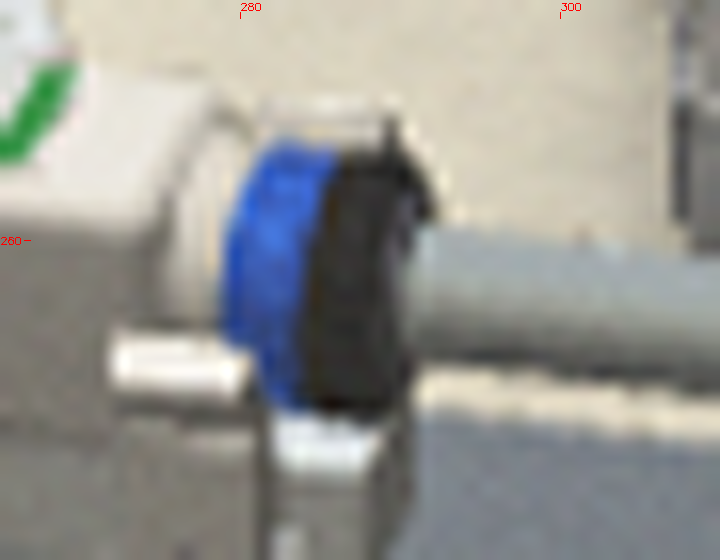

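```bash
python3 -m creep '{"claw":[1.5,1.5,1.5],"dp":[[0.19,0.08,0],[0.19,0.08,0],[0.19,0.08,0]],"roll":[0,0,0]}' >/dev/null
python3 st.py
python3 -m creep '{"claw":[1.5,1.5,1.5],"dp":[[0.19,0.08,0],[0.19,0.08,0],[0.19,0.08,0]],"roll":[0,0,0]}' >/dev/null
python3 st.py
```

```text
t 23.45 az -120.2 r 50.04  Frad -3.12 Ftan(resist) 4.14 Fz 4.7
t 23.75 az -122.5 r 50.07  Frad -2.32 Ftan(resist) 5.12 Fz 5.1
```

```bash
python3 -m creep '{"claw":[1.5,1.5,1.5],"dp":[[0.14,0.06,0],[0.14,0.06,0],[0.14,0.06,0]],"roll":[0,0,0]}' >/dev/null
python3 st.py
python3 -m creep '{"claw":[1.5,1.5,1.5],"dp":[[0.14,0.06,0],[0.14,0.06,0],[0.14,0.06,0]],"roll":[0,0,0]}' >/dev/null
python3 st.py
```

```text
t 24.05 az -123.7 r 50.03  Frad -1.68 Ftan(resist) 5.09 Fz 4.3
t 24.35 az -124.7 r 50.03  Frad -2.97 Ftan(resist) 6.12 Fz 3.6
```

```bash
python3 -m creep '{"claw":[1.5,1.5,1.5],"dp":[[0.14,0.06,0],[0.14,0.06,0],[0.14,0.06,0]],"roll":[0,0,0]}' >/dev/null
python3 st.py
```

```text
t 24.65 az -125.6 r 50.05  Frad -2.84 Ftan(resist) 8.48 Fz 2.5
```

```bash
for i in 1 2 3; do python3 -m creep '{"claw":[1.5],"dp":[[0,0,0]],"roll":[0]}' >/dev/null; python3 st.py; done
python3 - <<'E'
from h import *
from station import imaging
s=imaging.snapshot("side"); np.savez("pics/side14.npz",**s)
crop(s,265,245,45,35,16,"pics/c18.png")
E
```

```text
t 24.75 az -125.6 r 50.05  Frad -2.50 Ftan(resist) 7.52 Fz 3.1
t 24.85 az -125.6 r 50.02  Frad -1.83 Ftan(resist) 7.66 Fz 3.1
t 24.95 az -125.6 r 50.04  Frad -1.97 Ftan(resist) 7.41 Fz 2.9
```

View pics/c18.png

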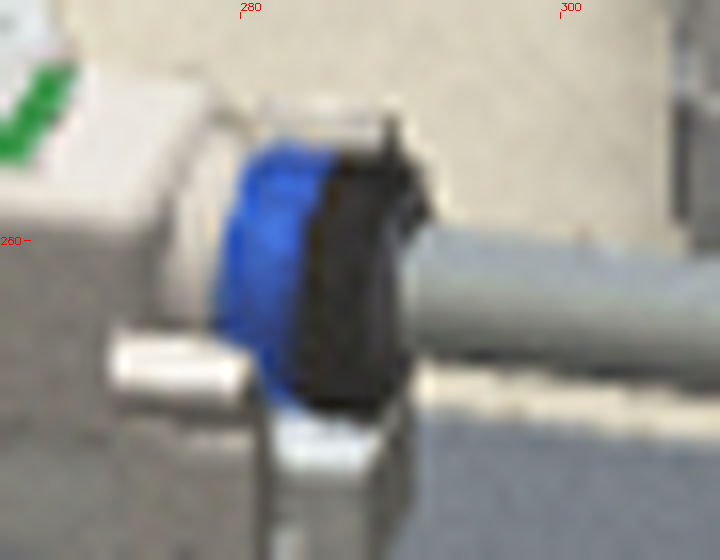

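```bash
python3 -m creep '{"claw":[1.5,1.5,1.5],"dp":[[0.06,0.02,0],[0.06,0.02,0],[0.06,0.02,0]],"roll":[0,0,0]}' >/dev/null
python3 st.py
python3 -m creep '{"claw":[1.5,1.5],"dp":[[0,0,0],[0,0,0]],"roll":[0,0]}' >/dev/null
python3 st.py
python3 - <<'E'
from circ import *
phi=np.radians(-125.6)
print(rows((.6103,-.0343),.05,phi,-np.array([.05,.15,.3,.45,.6,.8,1,1.2,1.4,1.6,1.8,2.0])))
print(rows((.6103,-.0343),.05,phi+2,-np.array([.2,.4,.6,.8,1,1.1,1.2])))
E
```

```text
t 25.30 az -125.7 r 50.01  Frad -2.65 Ftan(resist) 8.71 Fz 2.0
t 25.50 az -125.7 r 50.03  Frad -1.80 Ftan(resist) 7.57 Fz 1.5
[[-0.23, -0.1, 0], [-0.71, -0.25, 0], [-1.44, -0.39, 0], [-2.19, -0.42, 0], [-2.94, -0.34, 0], [-3.89, -0.06, 0], [-4.78, 0.41, 0], [-5.55, 1.04, 0], [-6.18, 1.81, 0], [-6.65, 2.69, 0], [-6.93, 3.65, 0], [-7.02, 4.65, 0]]
[[0.11, 0.99, 0], [0.42, 1.94, 0], [0.91, 2.81, 0], [1.57, 3.56, 0], [2.36, 4.17, 0], [2.79, 4.42, 0], [3.25, 4.61, 0]]
```

```bash
python3 -m creep '{"claw":[1.5,1.5,1.5,1.5,1.5,1.5,1.5,1.5,1.5,1.5,1.5,1.5],"dp":[[-0.4,-0.15,0],[-0.94,-0.32,0],[-1.67,-0.46,0],[-2.42,-0.49,0],[-3.17,-0.41,0],[-4.12,-0.13,0],[-5.01,0.34,0],[-5.78,0.97,0],[-6.41,1.74,0],[-6.88,2.62,0],[-7.16,3.58,0],[-7.25,4.58,0]],"roll":[0,0,0,0,0,0,0,0,0,0,0,0]}' >/dev/null
python3 st.py
python3 -m creep '{"claw":[1.5,1.5,1.5,1.5,1.5,1.5],"dp":[[0.11,0.99,0],[0.42,1.94,0],[0.91,2.81,0],[1.2,3.2,0],[1.2,3.2,0],[1.2,3.2,0]],"roll":[0,0,0,0,0,0]}' >/dev/null
python3 st.py
python3 - <<'E'
from h import *
from station import imaging
s=imaging.snapshot("side"); np.savez("pics/side15.npz",**s)
crop(s,230,195,160,110,5,"pics/c19.png")
E
```

```text
t 26.70 az -11.6 r 49.94  Frad 2.98 Ftan(resist) -1.41 Fz 6.5
t 27.30 az 31.2 r 49.97  Frad 4.08 Ftan(resist) 0.33 Fz 6.7
```

View pics/c19.png

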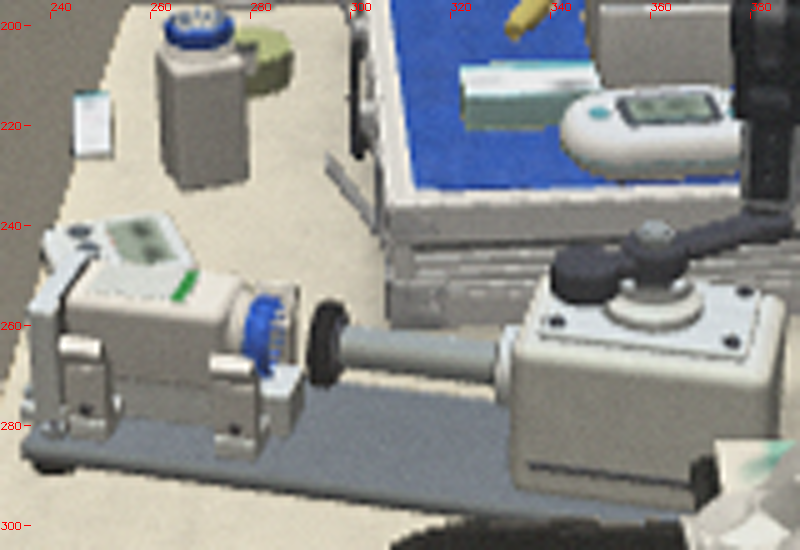

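Run:
```python
from h import *
a=load("pics/side7.npz");b=load("pics/side15.npz")
crop(a,255,240,50,36,12,"pics/d1.png");crop(b,249,240,50,36,12,"pics/d2.png")
x=cv2.imread("pics/d1.png");y=cv2.imread("pics/d2.png");cv2.imwrite("pics/d.png",cv2.resize(np.vstack([x,y]),None,fx=.69,fy=.69))
```

```text
(no output)
```

View pics/d.png

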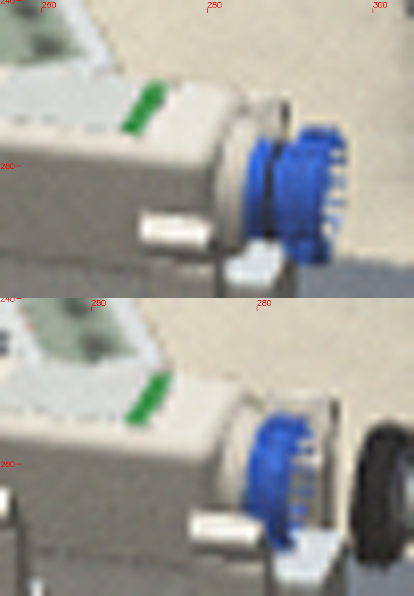

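```bash
python3 -m creep '{"claw":[2.6,4,6,8.5,8.5,8.5,8.5],"dp":[[0,0,0],[0,0,0],[0,0,0],[0,0,0],[0,0,0],[0,0,0],[0,0,0]],"roll":[0,0,0,0,0,0,0]}'
python3 -m creep '{"claw":[8.5,8.5,8.5,8.5,8.5,8.5,8.5],"dp":[[0,0,-0.5],[0,0,-2],[0,0,-4.5],[0,0,-7.5],[0,0,-10],[0,0,-11],[0,0,-11]],"roll":[0,0,0,0,0,0,0]}'
python3 - <<'E'
from h import *
from station import imaging
s=imaging.snapshot("side"); np.savez("pics/side16.npz",**s)
crop(s,230,195,160,110,5,"pics/c20.png")
s=imaging.snapshot("top"); cv2.imwrite("pics/top16.png",s["image"][:,:,::-1])
E
```

```text
t: 28.05
tcp_pos: [0.653, -0.0095, 0.1392]
tool_rot: [0.103, 0.995, -0.0, -0.0]
force: [0.1, 0.6, -0.7]
finger_gap: 0.996
t: 28.75
tcp_pos: [0.6542, -0.0096, 0.2521]
tool_rot: [0.103, 0.995, -0.0, 0.003]
force: [0.6, 0.7, 0.4]
finger_gap: 0.994
```

View pics/c20.png

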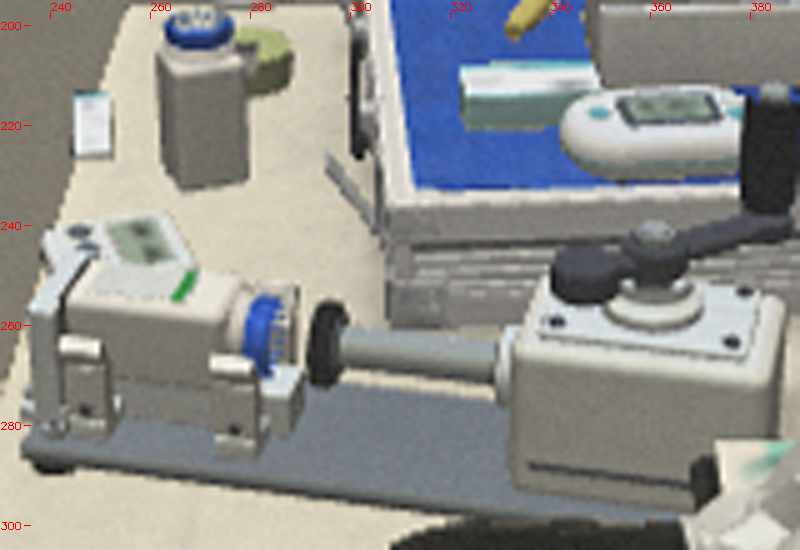

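View pics/top16.png

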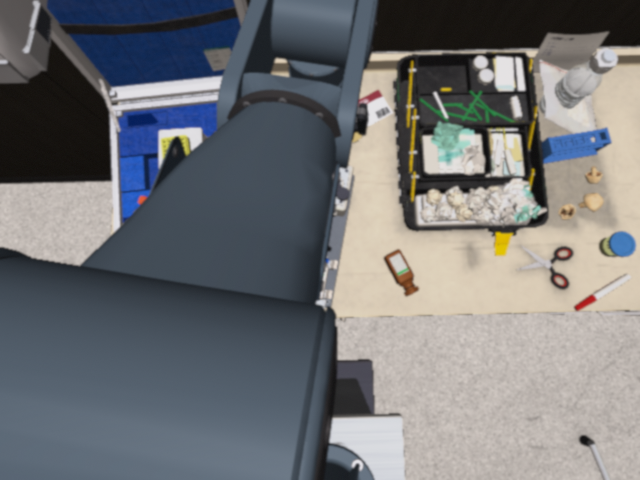

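```bash
python3 -c "
from station import workorder
print(workorder.sign_off())"
```

```text
the job is handed in; nothing more can be done
None
```

The sealed bottle is lying in the cradle with its cap towards the ram, and the job is handed in at about 29 s of the 72 s allowed; no verdict comes back.

**What I did:** I gripped the proud-capped bottle across its width and laid it in the cradle, lowering until it seated (14.5 N upward). I let it go, then turned the crank clockwise without releasing the grip. The total was about 10.5 rad, at up to 2 rad/s, slowing to small steps near the end. I stopped when the crank stalled, turned it back about 157° (about 15.7 mm of ram), let go and lifted clear.

**Last checks:**
- **Cap home:** The tangential force rose from about 3.8 N while the cap was going in to a steady 7.5 N, with the crank angle stalled. Corrected for sensor offset, I take that as about 8 to 9 N at the grip, or roughly 60 to 70 N at the ram. The absolute figure is uncertain by about 1 N.
- **Final picture:** The bottle lies square against the end stop. The gap under the cap has closed, the ram stands clear of it and the grip is free. The timer and sealed bottle have not visibly moved.

**Disagreements:**
- The side picture gave 8 to 9 mm of cap travel, a little under or at the 9 mm minimum expected, at about 2 mm per pixel. I relied on the hard stall instead.
- The two cameras disagreed by 4 to 7 mm, so I used averages, checked against where the gripper actually met the bottle.

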